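Walk a welding transformer home and latch it

ROBOT

A 6-joint arm with a two-finger parallel gripper is mounted at the origin on the work surface. World frame = base frame: x ahead of the robot, y to its left, z up, the work surface at z = 0. Lengths are in mm, angles in rad, forces in N, time in s.
With the tool pointing down it reaches from about 350 to 875 mm from the base axis. Payload 4.2 kg.
Tool frame: the origin (TCP) lies on the centre line of the jaws, within the pads' length; the fingertips stand 22 mm ahead of it and the grasp point (between the pads) lies 3 mm ahead of it (arm.nose_length is the distance from the TCP to the fingertips, in mm); z points along the fingers, x is the direction in which the jaws open and shut, and the axes are right-handed (so a half turn about z gives the same grasp; the last joint's range is limited). The gripper opens to 85 mm and grips with 20 to 120 N. Pads are 22 mm wide; open, the fingers measure 114 mm over their backs; the gripper's body (76 mm by 85 mm) begins 54 mm behind the grasp point. The pads swing forward as they close: fully open they stand 13 mm farther back than shut.
Start: joints at [-1.008, 0.385, 0.008, 0, -1.194, -0.259], TCP at [186.983, -596.353, 253.312] pointing down, gripper open.
Joint ranges: [-3.14, 3.14], [-1.21, 2.06], [-1.07, 1.41], [-3.16, 2.05], [-2.99, -0.16], [-3.1, 3.1]. Speed limits (rad/s): [2.79, 2.79, 3.14, 3.14, 3.14, 3.14].

INTERFACE

Orientations are given as a unit quaternion [x, y, z, w].
In Python, from bench import telemetry, get_image, workorder, nets, arm gives the robot as it stands.
- The arm moves only by the tool apply_moves, never from a script. Its argument "steps" is a list of rows, each an object with "hand": the opening, from 0 (shut) to 1 (fully open); "xyz": the shift along the tool's x, y, z in cm, a list of three; "delta_rot": the turn, a rotation vector about the tool's x, y, z in rad, a list of three. In form: [{"hand": hand, "xyz": [x, y, z], "delta_rot": [wx, wy, wz]}, ...]. A call has 1 to 12 rows; each row is the pose to reach, as a shift and turn from the pose commanded when the call began, along the tool's axes at that moment; what a row does not reach only later rows make up. A row lasts 1/12 s, in which the tool goes at most 41.7 mm and 7.16 degrees, less where a joint would pass 70% of its speed; a pose out of reach is approached as far as the arm can. A call with a gripper value outside its range is refused whole. The fingers move at their own pace and stop on an object; the grip force is fixed at half the most. Time passes only in rows, so rows that repeat a pose let the fingers close. It gives the time, the measured TCP pose, the force and the opening at its end, in the units of the state.
- telemetry.read_state(): the state, without advancing time (a new reading comes with each control period).
- get_image(name): name is "scene" or "top" or "wrist"; returns a dict with "frame" (400x640x3 uint8, blue, green, red), "fx", "fy", "cx", "cy" (pixels), "origin" and "orientation" of the camera in the world. Camera axes: x right, y down, z forward; pixel columns grow to the right and rows downward; lengths in mm; the calibration is good to about 2 mm. The wrist camera is an equidistant fisheye: a pixel r from the principal point sees the ray r / f radians off the axis. A picture is of the moment at which its call begins. There is no depth.
- workorder.job_done(): hands the job in, once; it reports no verdict.
Trained networks look in a picture, given as the dict that the camera call returned (one of the last four; its "shot" number tells which), for a name from the list of things; names that differ only in an ending like _2 or _b are one class to them, and where a whole thing is asked for, a point or a joint stands for the part that bears it (a point fixed in the world has none). Each returns a list of dicts, best first, with "confidence" (0 to 1); they miss things now and then, are a little off and sometimes report something else, mostly with a low value. They report only what shows in the picture. A call takes as long as a camera call. They do not tell look-alikes from the thing itself.
- nets.recognise(picture, label): "xyz" ([x, y, z] in mm, in world coordinates, good to about 4 mm: the middle of the surface that is visible of it).
- nets.outline_of(picture, label): "pixels" (400x640 bool, what is visible of it).
- nets.pinpoint(picture, label): "xyz" ([x, y, z] in mm, in world coordinates, good to about 4 mm: a listed point, or the origin of a listed thing).
The state is a dict: "clock": time; "joints": joint angles; "joint_vel": joint speeds; "joint_efforts": joint torques, N m; "position": TCP position; "ee_rot": TCP orientation; "contact_force": force on the tool from outside, world axes, zero at the start; "wrist_torque": the same for the moment, N m; "gripper_width": finger opening in mm.
Only numpy, scipy, OpenCV 4.12 (cv2) and the standard library are available. Lean on these libraries where they do the work, as an engineer would, in place of code of your own. Each camera call takes 0.05 s, during which the arm holds its last target.

TASK

Walk the heavy transformer along the bench to the stop bar by pushing the two corners of its back in turn: swing its left end (left as you face the stop bar) clearly ahead, ten degrees or more, then its right end, then its left end again, and go on until its front lies flat against the stop bar without overhanging the bar's ends. Then swing the hold-in arm, the steel arm with the upright knob, fully round behind the transformer to lock it in. Keep the transformer flat on the bench, and leave the other things on the bench where they are.

Things in the scene. Friction and masses are not known exactly. Their poses are not given: they have to be found in the camera images.
- transformer: heavy laminated steel slab (2 to 3 kg), loose, 80 mm deep (x), 140 wide (y), 40 tall, copper winding on top to 58 mm. Pushed low from behind, 5 to 20 N moves it; pushed at a rear corner it turns about a point some 70 mm past its middle, so that end swings ahead. Origin: centre of underside; +x front (to the stop), +y left end. Starts 80 to 105 mm short of the stop, nearly square.
- front_left (a point): front left upright edge of the transformer, at half the slab's height (transformer frame x 40, y 70, z 20 mm)
- front_right (a point): front right upright edge of the transformer (transformer frame x 40, y -70, z 20 mm)
- stop: steel stop bar fixed to the bench, 190 mm long, 28 tall, grey base plate and copper bus bars beyond it. Origin: bench level, middle of the face the transformer must meet; +x the walking direction, into the face (same yaw as a square transformer), +y left along the bar. Home, the transformer's origin is at x -40, y 0 mm here; the hold-in arm's pivot post (18 mm across) stands at x -98, y 118 mm.
- stop_diag (a point): a reference on the stop bar's middle whose x axis is the stop's x axis turned 45 degrees to the left (anticlockwise from above): the angle between the transformer's x axis and it is 45 degrees when the transformer is square, more with its left end ahead, less with its right end ahead
- holder (a joint): hold-in arm's angle (rad) about its upright pivot: 0 closed, lying along the stop's -y behind the transformer; 1.57 points straight back (stop's -x); more leans out to +y. End stop at 0; stiff (1 to 2 N at the knob), stays where left. Steel arm 95 mm long, 14 wide, 18 to 30 mm above the bench; closed, it clears the back of a home transformer by 11 mm
- holder_knob (a point): upright black rubber knob near the hold-in arm's free end, 14 mm across, from 30 to 64 mm above the bench, 80 mm from the pivot; the point is half-way up it
- spray_can: upright red spray can, 66 mm across, 190 mm tall; origin under its middle; a bystander
- flux_tin: squat white tin with a steel cap, 84 mm across, 75 mm tall, standing; origin under its middle; a bystander
- paint_brush: hand brush lying flat on the bench; a bystander
- spanner: steel open-ended spanner lying flat; a bystander
- jaw_bar: dark steel bar 80 x 32 x 22 mm lying a little beyond the stop bar's base plate; origin under its middle; a bystander
- slug: small steel disc, 30 mm across, 20 mm tall, standing beside the left end of the stop; a bystander
- driver: screwdriver lying flat; a bystander
There are look-alikes about, which are no part of the job. Of the things like the transformer, leave any that is yellow; of the rest the larger one is meant.

How it is judged:
By the outcome, as a careful person would: the job done as asked, in the order asked, and still so for the second after the job is handed in, with the robot touching nothing.
It also fails if it takes over 67 s, if anything falls off the work surface, if the arm or the gripper's body presses on something with over 40 N, if the wrist force passes 120 N, or if a joint passes its speed limit or range.

## Working session

There is one attempt and no reset: what is moved stays moved. The work goes in short steps, Python scripts to look and compute and a tool call to move; the robot and the scene stay as the last step left them, time stands still between calls to the robot, and variables do not carry over. Pictures are saved under pics/ and viewed, and the job is handed in when it is done.

Besides the shell and the picture viewer there is one more tool, called after "Call:" as name(argument=value, ...) on one line, values as JSON. apply_moves: Moves the arm, as the interface text tells. Its arguments: {"type":"object","properties":{"steps":{"type":"array"}},"required":["steps"]}

```bash
ls; mkdir -p pics; cat > h.py <<'E'
import numpy as np, cv2
from scipy.spatial.transform import Rotation as R
from bench import telemetry, get_image, workorder, nets, arm
def snap(cam,name=None):
    p=get_image(cam)
    if name: cv2.imwrite('pics/'+name+'.png',p['frame'])
    return p
def onplane(p,u,v,z):
    """pinhole pixel -> world at height z"""
    d=np.array([(u-p['cx'])/p['fx'],(v-p['cy'])/p['fy'],1.0])
    Rm=R.from_quat(p['orientation']).as_matrix()
    if p.get('shot_cam')=='wrist': pass
    d=Rm@d; o=np.array(p['origin'],float)
    return o+d*(z-o[2])/d[2]
def proj(p,X):
    Rm=R.from_quat(p['orientation']).as_matrix()
    c=Rm.T@(np.array(X,float)-np.array(p['origin']))
    return p['fx']*c[0]/c[2]+p['cx'],p['fy']*c[1]/c[2]+p['cy']
E
python3 - <<'E'
from h import *
s=telemetry.read_state(); print(s)
a=snap('scene','scene0'); b=snap('top','top0')
for p in (a,b): print({k:v for k,v in p.items() if k!='frame'})
for n in ['transformer','front_left','front_right','stop','stop_diag','holder_knob','spray_can','flux_tin','jaw_bar','slug','spanner','driver','paint_brush']:
    for nm,p in (('sc',a),('top',b)):
        print(n,nm,[(np.round(d['xyz']).tolist(),round(d['confidence'],2)) for d in nets.pinpoint(p,n)])
E
```

```text
pics
{'clock': 0.0, 'joints': array([-1.00843867e+00,  3.85545659e-01,  6.59859130e-03, -5.09026287e-04,
       -1.19399248e+00, -2.58595453e-01]), 'joint_vel': array([ 2.08229745e-04,  1.63492841e-05, -1.28614436e-04, -4.58248204e-04,
        1.37869479e-03,  1.17028149e-03]), 'joint_efforts': array([-2.21217319e-04, -3.92284548e+01,  1.88396412e+01,  4.18623358e+00,
       -4.69894556e-03,  1.18821654e-05]), 'position': array([ 186.79810398, -595.8577123 ,  252.21596366]), 'ee_rot': array([ 5.92058314e-01,  8.05894378e-01,  6.12548679e-04, -9.10545583e-04]), 'contact_force': array([ 0.1934195 ,  0.80555547, -0.25113524]), 'wrist_torque': array([0.00397746, 0.03439247, 0.00050962]), 'gripper_width': 85.96322961871826}
{'fx': 411.1373191910076, 'fy': 411.1373191910076, 'cx': 314.1397588539936, 'cy': 203.81688824745436, 'origin': array([1213.25230392,  -23.2484559 , 1032.16247945]), 'orientation': array([ 0.6883739 ,  0.66554519, -0.19971134, -0.2081018 ]), 'shot': 1}
{'fx': 378.9710356582245, 'fy': 378.9710356582245, 'cx': 322.8448815845523, 'cy': 200.430565707901, 'origin': array([ 
[... 1006 characters left out ...]
0], 0.56), ([519.0, -36.0, 5.0], 0.45)]
spray_can sc [([659.0, -428.0, -0.0], 0.68)]
spray_can top [([659.0, -426.0, 1.0], 0.9), ([477.0, -205.0, 2.0], 0.38)]
flux_tin sc [([479.0, -203.0, 2.0], 0.77)]
flux_tin top [([479.0, -206.0, 1.0], 0.62), ([449.0, -431.0, 0.0], 0.39)]
jaw_bar sc [([627.0, -187.0, -2.0], 0.95)]
jaw_bar top []
slug sc [([645.0, -31.0, -1.0], 0.64)]
slug top [([647.0, -29.0, 0.0], 0.59)]
spanner sc [([452.0, -428.0, -2.0], 0.72)]
spanner top [([450.0, -428.0, -1.0], 0.78)]
driver sc [([463.0, 385.0, -3.0], 0.83)]
driver top [([459.0, 386.0, -2.0], 0.9)]
paint_brush sc [([652.0, 368.0, -0.0], 0.89), ([504.0, 89.0, 1.0], 0.51)]
paint_brush top [([654.0, 361.0, 1.0], 0.63)]
```

View pics/scene0.png

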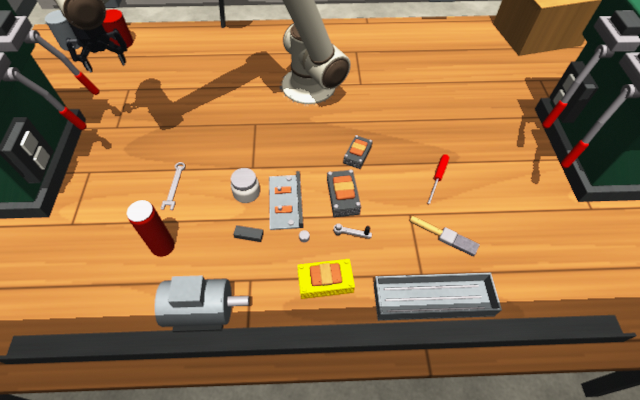

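View pics/top0.png

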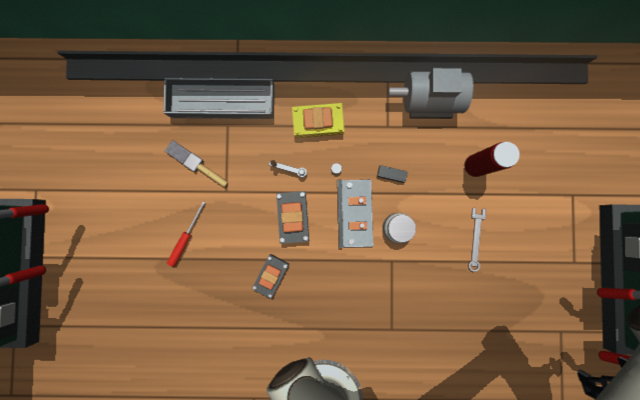

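The scene and top views show the dark grey transformer at about (292,218) in top, and the stop plate at (355,215). The hold-in arm is at (288,168), with its knob end to the left. The small dark look-alike is at (270,276) and the yellow one at (318,119). The walking direction is world −y. I'm moving over the area to measure with the wrist camera.

Call:
apply_moves(steps=[{"hand": 0, "xyz": [56.8, 52.7, -6], "delta_rot": [0, 0, 0.304]}, {"hand": 0, "xyz": [56.8, 52.7, -6], "delta_rot": [0, 0, 0.304]}, {"hand": 0, "xyz": [56.8, 52.7, -6], "delta_rot": [0, 0, 0.304]}, {"hand": 0, "xyz": [56.8, 52.7, -6], "delta_rot": [0, 0, 0.304]}, {"hand": 0, "xyz": [56.8, 52.7, -6], "delta_rot": [0, 0, 0.304]}, {"hand": 0, "xyz": [56.8, 52.7, -6], "delta_rot": [0, 0, 0.304]}, {"hand": 0, "xyz": [56.8, 52.7, -6], "delta_rot": [0, 0, 0.304]}, {"hand": 0, "xyz": [56.8, 52.7, -6], "delta_rot": [0, 0, 0.304]}, {"hand": 0, "xyz": [56.8, 52.7, -6], "delta_rot": [0, 0, 0.304]}, {"hand": 0, "xyz": [56.8, 52.7, -6], "delta_rot": [0, 0, 0.304]}, {"hand": 0, "xyz": [56.8, 52.7, -6], "delta_rot": [0, 0, 0.304]}, {"hand": 0, "xyz": [56.8, 52.7, -6], "delta_rot": [0, 0, 0.304]}])

```text
clock: 2.4
position: [400.6, -146.3, 292.5]
ee_rot: [0.707, 0.707, 0.001, 0.001]
contact_force: [1.6, -0.9, 0.0]
gripper_width: 0.4
```

```bash
cat >> h.py <<'E'
def goto(x,y,z,yaw_deg,ret=False):
    """tool-frame shift (cm) and rotvec to get TCP at x,y,z, pointing down with tool x at yaw"""
    s=telemetry.read_state(); R0=R.from_quat(s['ee_rot'])
    yw=np.radians(yaw_deg); c,s_=np.cos(yw),np.sin(yw)
    Rt=np.array([[c,s_,0],[s_,-c,0],[0,0,-1]])
    d=R0.inv().apply(np.array([x,y,z])-s['position'])/10
    rv=(R0.inv()*R.from_matrix(Rt)).as_rotvec()
    print('clock',round(s['clock'],2),'pos',s['position'].round(1),'F',s['contact_force'].round(1),'w',round(s['gripper_width'],1),'j',s['joints'].round(2))
    print('xyz',d.round(2).tolist(),'rot',rv.round(3).tolist(),'rows',np.linalg.norm(d)/4.17)
E
python3 -c "
from h import *
goto(520,110,310,90)"
```

```text
clock 2.4 pos [ 400.6 -146.3  292.5] F [ 1.6 -0.9  0. ] w 0.4 j [ 0.03  0.01 -0.38  0.   -1.19 -1.6 ]
xyz [25.63, 11.95, -1.74] rot [0.001, 0.0, 0.0] rows 6.793657101510464
```

Call:
apply_moves(steps=[{"hand": 0, "xyz": [25.6, 12, -1.7], "delta_rot": [0, 0, 0]}, {"hand": 0, "xyz": [25.6, 12, -1.7], "delta_rot": [0, 0, 0]}, {"hand": 0, "xyz": [25.6, 12, -1.7], "delta_rot": [0, 0, 0]}, {"hand": 0, "xyz": [25.6, 12, -1.7], "delta_rot": [0, 0, 0]}, {"hand": 0, "xyz": [25.6, 12, -1.7], "delta_rot": [0, 0, 0]}, {"hand": 0, "xyz": [25.6, 12, -1.7], "delta_rot": [0, 0, 0]}, {"hand": 0, "xyz": [25.6, 12, -1.7], "delta_rot": [0, 0, 0]}, {"hand": 0, "xyz": [25.6, 12, -1.7], "delta_rot": [0, 0, 0]}])

```text
clock: 3.07
position: [522.7, 112.5, 308.3]
ee_rot: [0.706, 0.709, 0.001, 0.0]
contact_force: [-0.1, -0.7, 0.0]
gripper_width: -0.1
```

```bash
python3 - <<'E'
from h import *
p=snap('wrist','w0'); print({k:v for k,v in p.items() if k!='frame'})
for n in ['transformer','front_left','front_right','stop','stop_diag','holder_knob']:
    print(n,[(np.round(d['xyz'],1).tolist(),round(d['confidence'],2)) for d in nets.pinpoint(p,n)])
goto(520,110,310,90)
E
```

```text
{'fx': 309.70691628693146, 'fy': 309.70691628693146, 'cx': 323.260064795658, 'cy': 195.0035617769326, 'origin': array([456.14283193, 111.4796744 , 428.91074667]), 'orientation': array([0.6991898 , 0.70204258, 0.09625746, 0.09489125]), 'shot': 3}
transformer [([506.5, 89.8, -2.4], 0.84), ([344.1, 149.0, -0.2], 0.76)]
front_left [([574.5, 56.6, 21.0], 0.94), ([747.6, -55.6, 16.9], 0.69), ([311.1, 199.2, 19.0], 0.63)]
front_right [([441.5, 47.4, 21.1], 0.82), ([405.3, 154.1, 15.3], 0.64)]
stop [([511.7, -33.2, -3.5], 0.87)]
stop_diag [([521.8, -38.7, 15.3], 0.9), ([440.4, 45.8, 18.7], 0.16)]
holder_knob []
clock 3.42 pos [519.9 106.6 309.1] F [-0.3  0.5  0.7] w -0.1 j [ 0.51  0.19 -0.13  0.   -1.25 -2.08]
xyz [0.34, 0.01, -0.09] rot [0.0, -0.0, -0.002] rows 0.08410518296286833
```

View pics/w0.png

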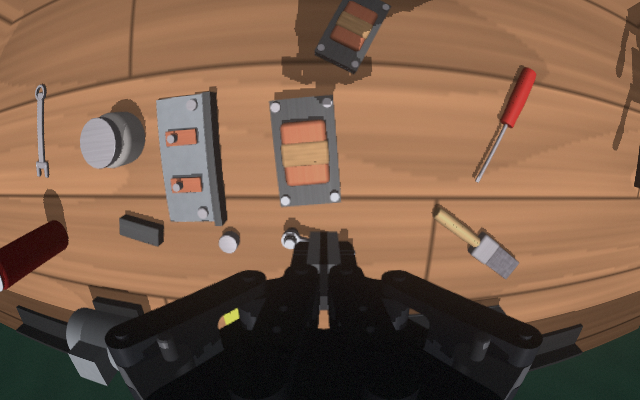

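```bash
python3 - <<'E'
import cv2
f=cv2.imread('pics/w0.png')[80:255,150:360]
cv2.imwrite('pics/w0z.png',cv2.resize(f,None,fx=3.4,fy=3.4,interpolation=cv2.INTER_CUBIC))
E
```

```text
(no output)
```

View pics/w0z.png

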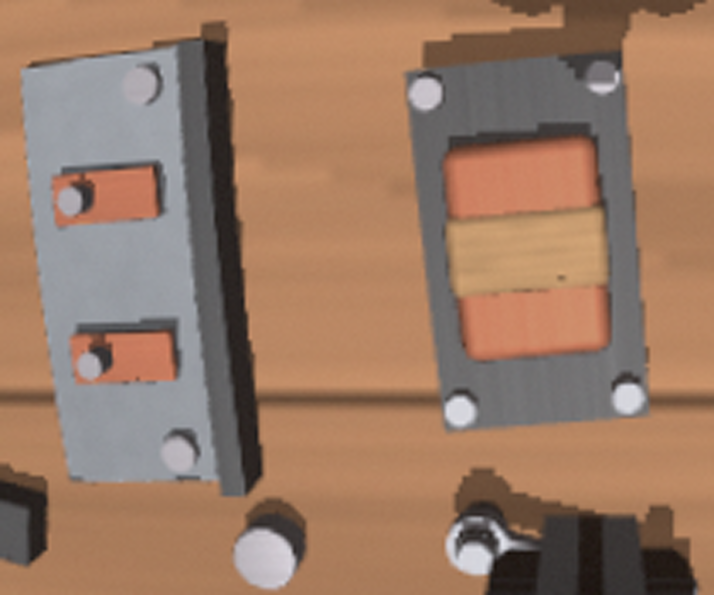

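```bash
cat >> h.py <<'E'
def fish(p,u,v,z):
    x,y=u-p['cx'],v-p['cy']; r=np.hypot(x,y); th=r/p['fx']
    d=np.array([np.sin(th)*x/r,np.sin(th)*y/r,np.cos(th)])
    d=R.from_quat(p['orientation']).as_matrix()@d; o=np.array(p['origin'])
    return o+d*(z-o[2])/d[2]
def fproj(p,X):
    c=R.from_quat(p['orientation']).as_matrix().T@(np.array(X,float)-np.array(p['origin']))
    r=np.hypot(c[0],c[1]); th=np.arctan2(r,c[2]); k=p['fx']*th/max(r,1e-9)
    return p['cx']+k*c[0],p['cy']+k*c[1]
E
python3 - <<'E'
from h import *
p=snap('wrist')
Z=lambda u,v,z: fish(p,u/3.4+150,v/3.4+80,z).round(1)
T={'FR':(407,72),'RR':(620,52),'FL':(447,430),'RL':(648,412)}
T={k:Z(*v,40) for k,v in T.items()}; print(T)
print('ctr',sum(T.values())/4)
for a,b in (('FR','FL'),('RR','RL'),('FR','RR'),('FL','RL')):
    d=T[b]-T[a]; print(a,b,np.linalg.norm(d).round(1),np.degrees(np.arctan2(d[1],d[0])).round(1))
a,b=Z(203,38,28),Z(244,495,28); d=b-a
print('bar',a,b,(a+b)/2,np.linalg.norm(d),np.degrees(np.arctan2(d[1],d[0])))
a,b=Z(229,40,0),Z(262,478,0); d=b-a
print('barfoot',a,b,(a+b)/2,np.linalg.norm(d),np.degrees(np.arctan2(d[1],d[0])))
print('post',Z(475,545,30))
E
```

```text
{'FR': array([439.4,  39.4,  40. ]), 'RR': array([433.2, 117.8,  40. ]), 'FL': array([577. ,  50.7,  40. ]), 'RL': array([569.8, 129. ,  40. ])}
ctr [504.85   84.225  40.   ]
FR FL 138.1 4.7
RR RL 137.1 4.7
FR RR 78.6 94.5
FL RL 78.6 95.3
bar [420.7 -44.9  28. ] [610.1 -40.1  28. ] [515.4 -42.5  28. ] 189.4608138903663 1.4517470153292926
barfoot [420.2 -43.6   0. ] [612.7 -40.7   0. ] [516.45 -42.15   0.  ] 192.52184291658966 0.8630919082550532
post [630.4  58.8  30. ]
```

```bash
python3 - <<'E'
from h import *
print(arm.nose_length, [a for a in dir(arm) if a[0]!='_'])
goto(567,175,120,90)
goto(567,175,31,90)
E
```

```text
22.0 ['IKError', 'nose_length']
clock 3.47 pos [520.  106.7 309.1] F [0.5 0.  0.2] w 0.0 j [ 0.51  0.19 -0.13  0.   -1.25 -2.08]
xyz [6.83, 4.68, 18.91] rot [0.0, -0.0, -0.001] rows 4.95163489079078
clock 3.47 pos [520.  106.7 309.1] F [0.5 0.  0.2] w 0.0 j [ 0.51  0.19 -0.13  0.   -1.25 -2.08]
xyz [6.83, 4.68, 27.81] rot [0.0, -0.0, -0.001] rows 6.959297991882664
```

Call:
apply_moves(steps=[{"hand": 0, "xyz": [6.8, 4.7, 4], "delta_rot": [0, 0, 0]}, {"hand": 0, "xyz": [6.8, 4.7, 8], "delta_rot": [0, 0, 0]}, {"hand": 0, "xyz": [6.8, 4.7, 12], "delta_rot": [0, 0, 0]}, {"hand": 0, "xyz": [6.8, 4.7, 16], "delta_rot": [0, 0, 0]}, {"hand": 0, "xyz": [6.8, 4.7, 20], "delta_rot": [0, 0, 0]}, {"hand": 0, "xyz": [6.8, 4.7, 24], "delta_rot": [0, 0, 0]}, {"hand": 0, "xyz": [6.8, 4.7, 26.5], "delta_rot": [0, 0, 0]}, {"hand": 0, "xyz": [6.8, 4.7, 27.8], "delta_rot": [0, 0, 0]}, {"hand": 0, "xyz": [6.8, 4.7, 27.8], "delta_rot": [0, 0, 0]}])

```text
clock: 4.22
position: [564.0, 173.1, 25.5]
ee_rot: [0.708, 0.706, -0.005, -0.002]
contact_force: [-0.0, -1.0, -0.0]
gripper_width: -0.3
```

```bash
python3 - <<'E'
from h import *
p=snap('wrist','w1')
goto(567,146,31,90)
E
```

```text
clock 4.27 pos [566.2 174.3  28.7] F [0.4 0.4 0.2] w -0.2 j [ 0.57  0.58 -0.32  0.   -0.68 -2.14]
xyz [-2.83, 0.09, -0.22] rot [-0.005, 0.003, -0.001] rows 0.6800374274497248
```

View pics/w1.png

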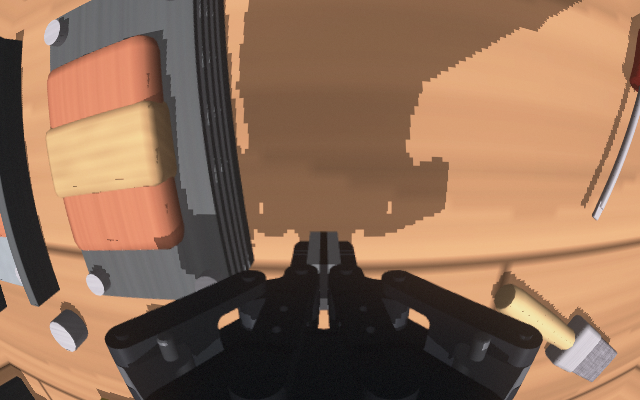

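Call:
apply_moves(steps=[{"hand": 0, "xyz": [-1.2, 0.1, -0.2], "delta_rot": [0, 0, 0]}, {"hand": 0, "xyz": [-2.3, 0.1, -0.2], "delta_rot": [0, 0, 0]}, {"hand": 0, "xyz": [-2.7, 0.1, -0.2], "delta_rot": [0, 0, 0]}, {"hand": 0, "xyz": [-3.1, 0.1, -0.2], "delta_rot": [0, 0, 0]}, {"hand": 0, "xyz": [-3.5, 0.1, -0.2], "delta_rot": [0, 0, 0]}, {"hand": 0, "xyz": [-3.9, 0.1, -0.2], "delta_rot": [0, 0, 0]}, {"hand": 0, "xyz": [-4.3, 0.1, -0.2], "delta_rot": [0, 0, 0]}, {"hand": 0, "xyz": [-4.7, 0.1, -0.2], "delta_rot": [0, 0, 0]}, {"hand": 0, "xyz": [-5.1, 0.1, -0.2], "delta_rot": [0, 0, 0]}, {"hand": 0, "xyz": [-5.1, 0.1, -0.2], "delta_rot": [0, 0, 0]}])

```text
clock: 5.1
position: [573.1, 126.7, 36.0]
ee_rot: [0.707, 0.707, 0.007, 0.002]
contact_force: [4.7, 5.2, -1.1]
gripper_width: 0.2
```

```bash
python3 - <<'E'
from h import *
p=snap('wrist','w2')
t=snap('top','t2')
f=t['frame'][150:290,230:430]
cv2.imwrite('pics/t2z.png',cv2.resize(f,None,fx=4,fy=4,interpolation=cv2.INTER_CUBIC))
goto(567,146,31,90)
E
```

```text
clock 5.2 pos [572.9 126.8  36. ] F [ 4.7  5.  -1.2] w 0.1 j [ 0.49  0.55 -0.34  0.   -0.66 -2.06]
xyz [1.92, -0.6, 0.51] rot [0.012, -0.006, 0.001] rows 0.4968527884611913
```

View pics/w2.png

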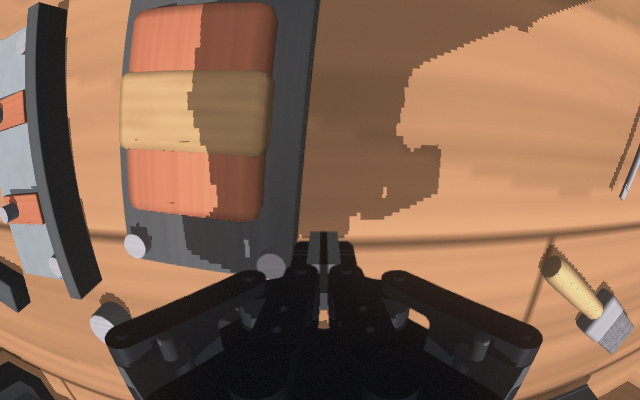

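View pics/t2z.png

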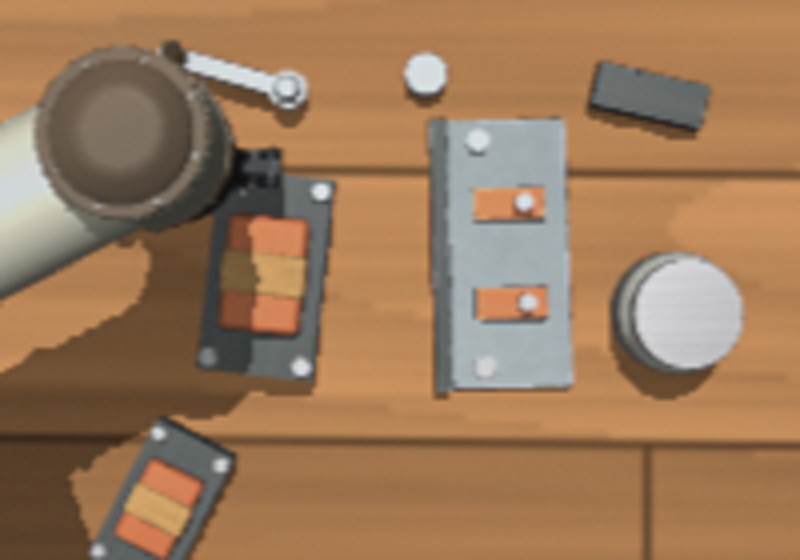

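```bash
cat >> h.py <<'E'
PHI=np.radians(1.2)
def tang(a,b):
    """a=right pt, b=left pt along a y-direction of transformer; lead angle relative to stop"""
    d=np.array(b)-np.array(a); return -(np.degrees(np.arctan2(d[1],d[0]))-np.degrees(PHI)), np.linalg.norm(d[:2])
E
python3 - <<'E'
from h import *
t=snap('top')
q=lambda u,v,z: onplane(t,u/4+230,v/4+150,z)
FL,FR,RR=q(333,183,40),q(314,383,40),q(197,371,40)
print(FL,FR,RR,tang(FR,FL),np.linalg.norm(FR-RR))
# bar
a,b=q(440,393,0),q(430,120,28)
print('bar top edge', q(447,393,28),q(443,120,28)); print('bar face at foot',q(436,395,0),q(430,122,0), 'face top',q(436,395,28),q(430,122,28))
print('bar far',q(574,386,5),q(565,120,5))
E
```

```text
[565.07078947  33.33058191  40.        ] [428.14870943  44.88945843  40.        ] [435.56543452 124.92337677  40.        ] (np.float64(6.02543261536146), np.float64(137.40911042548277)) 80.37683680934171
bar top edge [421.29111853 -46.52165866  28.        ] [610.44801488 -42.48224937  28.        ]
bar face at foot [417.68573746 -40.06378366   0.        ] [611.84383133 -34.41771677   0.        ] face top [419.84676325 -38.93926939  28.        ] [608.97019798 -33.43960908  28.        ]
bar far [ 425.29506918 -137.1446687     5.        ] [ 613.60346459 -130.27424863    5.        ]
```

Call:
apply_moves(steps=[{"hand": 0, "xyz": [1.2, 0, 0.2], "delta_rot": [0, 0, 0]}, {"hand": 0, "xyz": [1.2, -1.0, 0.2], "delta_rot": [0, 0, 0]}, {"hand": 0, "xyz": [0.4, -1.2, 0.2], "delta_rot": [0, 0, 0]}, {"hand": 0, "xyz": [0, -1.2, 0.2], "delta_rot": [0, 0, 0]}, {"hand": 0, "xyz": [-0.4, -1.2, 0.2], "delta_rot": [0, 0, 0]}, {"hand": 0, "xyz": [-0.8, -1.2, 0.2], "delta_rot": [0, 0, 0]}, {"hand": 0, "xyz": [-1.2, -1.2, 0.2], "delta_rot": [0, 0, 0]}, {"hand": 0, "xyz": [-1.6, -1.2, 0.2], "delta_rot": [0, 0, 0]}, {"hand": 0, "xyz": [-2.0, -1.2, 0.2], "delta_rot": [0, 0, 0]}, {"hand": 0, "xyz": [-2.4, -1.2, 0.2], "delta_rot": [0, 0, 0]}, {"hand": 0, "xyz": [-2.4, -1.2, 0.2], "delta_rot": [0, 0, 0]}])

```text
clock: 6.17
position: [560.4, 102.5, 32.6]
ee_rot: [0.707, 0.707, 0.005, 0.002]
contact_force: [6.7, 5.2, -2.1]
gripper_width: -0.3
```

```bash
cat >> h.py <<'E'
def topz(name):
    t=snap('top'); f=t['frame'][150:290,230:430]
    cv2.imwrite('pics/%s.png'%name,cv2.resize(f,None,fx=4,fy=4,interpolation=cv2.INTER_CUBIC))
    return t
E
python3 - <<'E'
from h import *
t=topz('t3')
goto(567,146,31,90)
E
```

```text
clock 6.22 pos [560.4 102.6  32.6] F [ 5.5  4.6 -1.5] w -0.1 j [ 0.47  0.54 -0.39  0.   -0.63 -2.04]
xyz [4.34, 0.66, 0.18] rot [0.01, -0.004, 0.001] rows 1.0543717829538375
```

View pics/t3.png

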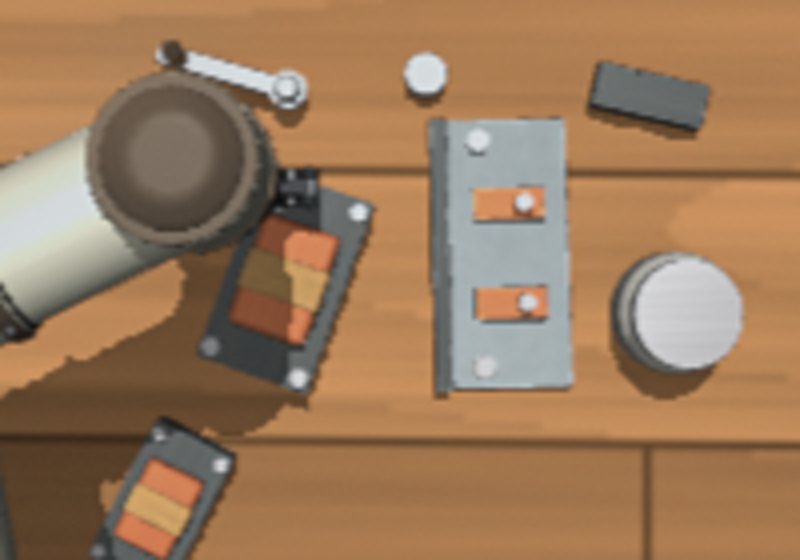

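```bash
cat >> h.py <<'E'
O=np.array([515.5,-38.5]); PHI=np.radians(1.5)
ex=np.array([np.sin(PHI),-np.cos(PHI)]); ey=np.array([np.cos(PHI),np.sin(PHI)])
T0=dict(fx=378.9710356582245,fy=378.9710356582245,cx=322.8448815845523,cy=200.430565707901,origin=np.array([501.02417963,3.30231953,1079.80033563]),orientation=np.array([0.71007098,-0.70369492,0.01634404,-0.01858877]))
from scipy.optimize import least_squares
LOC={'FL':(40,70),'FR':(40,-70),'RL':(-40,70),'RR':(-40,-70)}
def pose(**c):
    """zoomed-top pixel corners of slab top -> stop frame x,y, lead(deg, + = left ahead); also world corners"""
    ks=list(c)
    def world(p):
        a=-np.radians(p[2]); o={}
        for k,(lx,ly) in LOC.items():
            s=np.array([p[0]+np.cos(a)*lx-np.sin(a)*ly,p[1]+np.sin(a)*lx+np.cos(a)*ly])
            o[k]=O+ex*s[0]+ey*s[1]
        return o
    def f(p):
        w=world(p); r=[]
        for k in ks:
            u,v=proj(T0,[*w[k],40]); r+=[(u-230)*4-c[k][0],(v-150)*4-c[k][1]]
        return r
    s=least_squares(f,[-100,0,0]); w=world(s.x)
    print('stop x,y,lead',s.x.round(1),'resid px4',np.abs(s.fun).max().round(1))
    print({k:v.round(0).tolist() for k,v in w.items()})
    return s.x
E
python3 - <<'E'
from h import *
pose(FL=(333,183),FR=(314,383),RR=(197,371))
pose(FL=(373,207),FR=(307,395),RR=(197,352))
E
```

```text
stop x,y,lead [-117.7  -11.7    6.7] resid px4 2.5
{'FL': [567.0, 33.0], 'FR': [427.0, 45.0], 'RL': [574.0, 112.0], 'RR': [435.0, 125.0]}
stop x,y,lead [-103.7  -13.9   21.3] resid px4 3.5
{'FL': [551.0, 3.0], 'FR': [420.0, 51.0], 'RL': [578.0, 79.0], 'RR': [447.0, 126.0]}
```

Call:
apply_moves(steps=[{"hand": 0, "xyz": [3.5, 0, 0], "delta_rot": [0, 0, 0]}, {"hand": 0, "xyz": [6.5, -2, 0], "delta_rot": [0, 0, 0]}, {"hand": 0, "xyz": [7.5, -5.5, 0], "delta_rot": [0, 0, 0]}, {"hand": 0, "xyz": [7.5, -9, 0], "delta_rot": [0, 0, 0]}, {"hand": 0, "xyz": [7.5, -10.2, 0], "delta_rot": [0, 0, 0]}, {"hand": 0, "xyz": [7.5, -10.2, 0], "delta_rot": [0, 0, 0]}, {"hand": 0, "xyz": [6.5, -10.2, 0], "delta_rot": [0, 0, 0]}, {"hand": 0, "xyz": [5.5, -10.2, 0], "delta_rot": [0, 0, 0]}, {"hand": 0, "xyz": [4.5, -10.2, 0], "delta_rot": [0, 0, 0]}])

```text
clock: 6.97
position: [455.2, 144.6, 30.9]
ee_rot: [0.708, 0.707, 0.0, 0.0]
contact_force: [-0.0, 0.0, 0.1]
gripper_width: -0.0
```

```bash
python3 - <<'E'
from h import *
t=topz('t4')
goto(453,80,30,90)
E
```

```text
clock 7.02 pos [454.3 142.7  30.6] F [-0.7 -1.1  0.8] w 0.2 j [ 0.65  0.44 -0.61 -0.   -0.52 -2.22]
xyz [-6.27, -0.11, 0.07] rot [-0.001, 0.001, -0.004] rows 1.5047759694853216
```

View pics/t4.png

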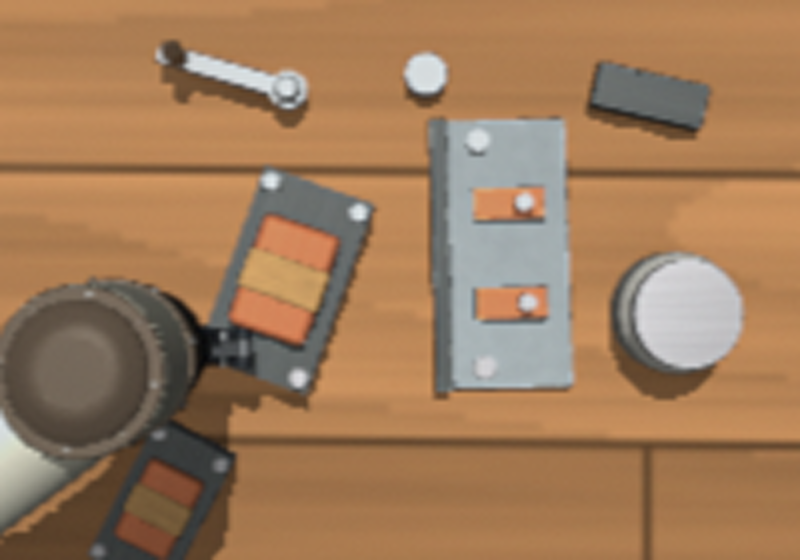

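Call:
apply_moves(steps=[{"hand": 0, "xyz": [-0.5, 0, 0], "delta_rot": [0, 0, 0]}, {"hand": 0, "xyz": [-1.0, -0.1, 0], "delta_rot": [0, 0, 0]}, {"hand": 0, "xyz": [-1.5, -0.2, 0], "delta_rot": [0, 0, 0]}, {"hand": 0, "xyz": [-2.0, -0.3, 0], "delta_rot": [0, 0, 0]}, {"hand": 0, "xyz": [-2.5, -0.4, 0], "delta_rot": [0, 0, 0]}, {"hand": 0, "xyz": [-3.0, -0.5, 0], "delta_rot": [0, 0, 0]}, {"hand": 0, "xyz": [-3.5, -0.6, 0], "delta_rot": [0, 0, 0]}, {"hand": 0, "xyz": [-4.0, -0.7, 0], "delta_rot": [0, 0, 0]}, {"hand": 0, "xyz": [-4.5, -0.8, 0], "delta_rot": [0, 0, 0]}, {"hand": 0, "xyz": [-5.0, -0.9, 0], "delta_rot": [0, 0, 0]}, {"hand": 0, "xyz": [-5.5, -1.0, 0], "delta_rot": [0, 0, 0]}, {"hand": 0, "xyz": [-5.5, -1.0, 0], "delta_rot": [0, 0, 0]}])

```text
clock: 8.02
position: [444.8, 91.0, 30.8]
ee_rot: [0.708, 0.707, 0.001, -0.0]
contact_force: [-3.3, 5.0, 0.2]
gripper_width: -0.0
```

```bash
python3 - <<'E'
from h import *
t=topz('t5')
goto(443,80,30,90)
E
```

```text
clock 8.07 pos [444.8  90.9  30.8] F [-1.4  5.1  0.9] w 0.0 j [ 0.56  0.41 -0.67 -0.   -0.49 -2.13]
xyz [-1.09, -0.18, 0.08] rot [0.001, -0.001, -0.001] rows 0.266431989907943
```

View pics/t5.png

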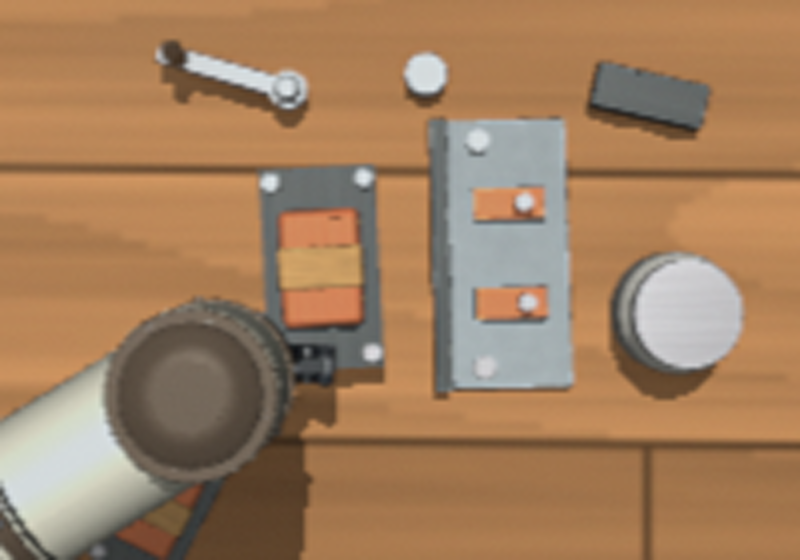

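```bash
python3 - <<'E'
from h import *
pose(FL=(373,166),FR=(383,366),RL=(260,171))
E
```

```text
stop x,y,lead [-79.9  -7.4  -1.7] resid px4 2.7
{'FL': [578.0, 5.0], 'FR': [438.0, -3.0], 'RL': [574.0, 85.0], 'RR': [434.0, 77.0]}
```

Call:
apply_moves(steps=[{"hand": 0, "xyz": [1.2, 0, 0], "delta_rot": [0, 0, 0]}, {"hand": 0, "xyz": [1.2, -0.9, 0], "delta_rot": [0, 0, 0]}, {"hand": 0, "xyz": [0.6, -0.9, 0], "delta_rot": [0, 0, 0]}, {"hand": 0, "xyz": [0.2, -1.0, 0], "delta_rot": [0, 0, 0]}, {"hand": 0, "xyz": [-0.2, -1.2, 0], "delta_rot": [0, 0, 0]}, {"hand": 0, "xyz": [-0.6, -1.4, 0], "delta_rot": [0, 0, 0]}, {"hand": 0, "xyz": [-1.0, -1.6, 0], "delta_rot": [0, 0, 0]}, {"hand": 0, "xyz": [-1.4, -1.7, 0], "delta_rot": [0, 0, 0]}, {"hand": 0, "xyz": [-1.8, -1.8, 0], "delta_rot": [0, 0, 0]}, {"hand": 0, "xyz": [-2.1, -1.9, 0], "delta_rot": [0, 0, 0]}, {"hand": 0, "xyz": [-2.1, -1.9, 0], "delta_rot": [0, 0, 0]}])

```text
clock: 8.98
position: [425.7, 69.6, 31.0]
ee_rot: [0.707, 0.707, 0.001, 0.0]
contact_force: [0.6, 2.5, -0.8]
gripper_width: 0.3
```

```bash
python3 - <<'E'
from h import *
t=topz('t6')
goto(424,66,30,90)
E
```

```text
clock 9.03 pos [425.7  69.6  31. ] F [0.6 2.1 0.3] w -0.1 j [ 0.54  0.38 -0.72  0.   -0.46 -2.11]
xyz [-0.36, -0.17, 0.1] rot [0.001, -0.0, -0.0] rows 0.09759381339387924
```

View pics/t6.png

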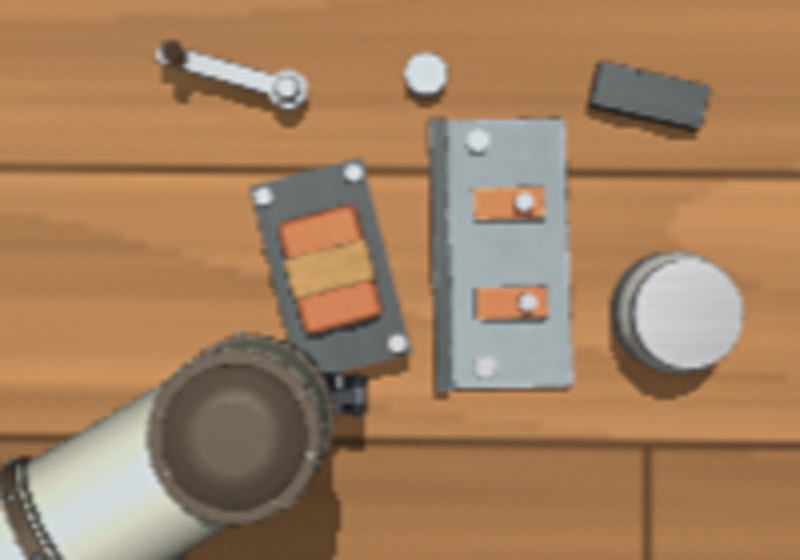

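```bash
python3 - <<'E'
from h import *
pose(FL=(364,159),FR=(410,351),RL=(249,186))
E
```

```text
stop x,y,lead [-73.4  -7.9 -13. ] resid px4 3.8
{'FL': [583.0, 13.0], 'FR': [448.0, -22.0], 'RL': [563.0, 91.0], 'RR': [428.0, 56.0]}
```

Call:
apply_moves(steps=[{"hand": 0, "xyz": [3.5, 0, 0], "delta_rot": [0, 0, 0]}, {"hand": 0, "xyz": [6.5, 1.5, 0], "delta_rot": [0, 0, 0]}, {"hand": 0, "xyz": [7, 5.5, 0], "delta_rot": [0, 0, 0]}, {"hand": 0, "xyz": [7, 9.5, 0], "delta_rot": [0, 0, 0]}, {"hand": 0, "xyz": [7, 13.0, 0], "delta_rot": [0, 0, 0]}, {"hand": 0, "xyz": [7, 13.2, 0], "delta_rot": [0, 0, 0]}, {"hand": 0, "xyz": [6, 13.2, 0], "delta_rot": [0, 0, 0]}, {"hand": 0, "xyz": [5, 13.2, 0], "delta_rot": [0, 0, 0]}, {"hand": 0, "xyz": [4.2, 13.2, 0], "delta_rot": [0, 0, 0]}, {"hand": 0, "xyz": [4.2, 13.2, 0], "delta_rot": [0, 0, 0]}])

```text
clock: 9.87
position: [555.3, 109.2, 30.6]
ee_rot: [0.708, 0.706, -0.001, -0.001]
contact_force: [0.4, -0.5, -0.3]
gripper_width: -0.5
```

```bash
python3 - <<'E'
from h import *
goto(578,65,30,90)
E
```

```text
clock 9.87 pos [555.3 109.2  30.6] F [ 0.4 -0.5 -0.3] w -0.5 j [ 0.48  0.54 -0.39 -0.   -0.64 -2.05]
xyz [-4.41, 2.28, 0.06] rot [-0.003, 0.001, -0.002] rows 1.191752242192639
```

Call:
apply_moves(steps=[{"hand": 0, "xyz": [-0.5, 0, 0], "delta_rot": [0, 0, 0]}, {"hand": 0, "xyz": [-0.9, 0.2, 0], "delta_rot": [0, 0, 0]}, {"hand": 0, "xyz": [-1.3, 0.4, 0], "delta_rot": [0, 0, 0]}, {"hand": 0, "xyz": [-1.7, 0.6, 0], "delta_rot": [0, 0, 0]}, {"hand": 0, "xyz": [-2.1, 0.8, 0], "delta_rot": [0, 0, 0]}, {"hand": 0, "xyz": [-2.5, 1.0, 0], "delta_rot": [0, 0, 0]}, {"hand": 0, "xyz": [-2.9, 1.2, 0], "delta_rot": [0, 0, 0]}, {"hand": 0, "xyz": [-3.3, 1.4, 0], "delta_rot": [0, 0, 0]}, {"hand": 0, "xyz": [-3.7, 1.6, 0], "delta_rot": [0, 0, 0]}, {"hand": 0, "xyz": [-4.1, 1.8, 0], "delta_rot": [0, 0, 0]}, {"hand": 0, "xyz": [-4.4, 2.0, 0], "delta_rot": [0, 0, 0]}, {"hand": 0, "xyz": [-4.4, 2.0, 0], "delta_rot": [0, 0, 0]}])

```text
clock: 10.87
position: [577.3, 68.7, 31.0]
ee_rot: [0.707, 0.707, 0.001, -0.0]
contact_force: [-0.6, 4.2, 0.6]
gripper_width: -0.0
```

```bash
python3 - <<'E'
from h import *
t=topz('t7')
goto(578,65,30,90)
E
```

```text
clock 10.92 pos [577.3  68.7  31.1] F [-1.   3.7  0.6] w -0.1 j [ 0.4   0.56 -0.35 -0.   -0.66 -1.97]
xyz [-0.37, 0.07, 0.1] rot [0.001, -0.001, 0.0] rows 0.0935262583314044
```

View pics/t7.png

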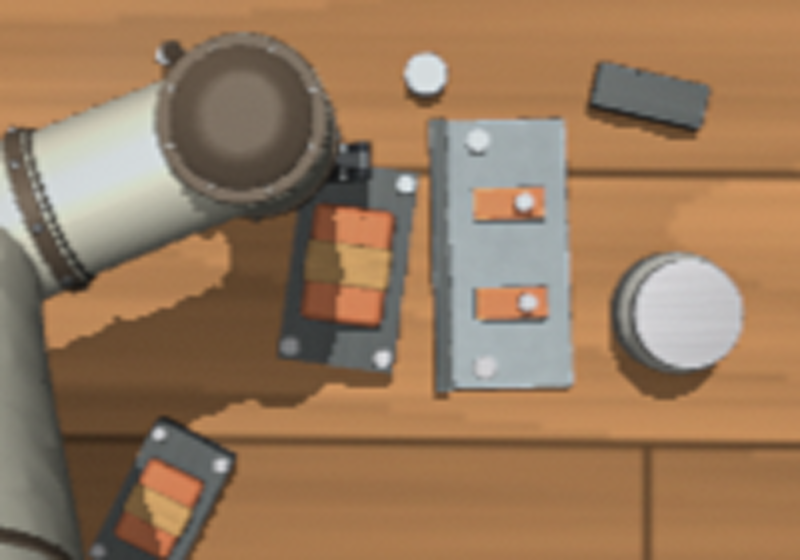

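```bash
python3 - <<'E'
from h import *
pose(FL=(417,174),FR=(391,373),RR=(277,356))
E
```

```text
stop x,y,lead [-61.7  -4.5   8.8] resid px4 2.8
{'FL': [574.0, -25.0], 'FR': [435.0, -8.0], 'RL': [584.0, 54.0], 'RR': [445.0, 72.0]}
```

Call:
apply_moves(steps=[{"hand": 0, "xyz": [-0.3, 0.1, 0], "delta_rot": [0, 0, 0]}, {"hand": 0, "xyz": [-0.6, 0.3, 0], "delta_rot": [0, 0, 0]}, {"hand": 0, "xyz": [-0.8, 0.4, 0], "delta_rot": [0, 0, 0]}, {"hand": 0, "xyz": [-0.8, 0.4, 0], "delta_rot": [0, 0, 0]}])

```text
clock: 11.25
position: [580.9, 60.7, 31.0]
ee_rot: [0.707, 0.707, 0.0, -0.0]
contact_force: [-2.4, 5.1, 1.0]
gripper_width: -0.6
```

```bash
python3 - <<'E'
from h import *
t=topz('t8')
goto(578,65,30,90)
E
```

```text
clock 11.3 pos [580.9  60.7  31. ] F [-2.3  5.1  0.4] w -0.1 j [ 0.38  0.56 -0.34 -0.   -0.67 -1.95]
xyz [0.43, -0.29, 0.1] rot [-0.0, -0.001, 0.0] rows 0.12590511123907977
```

View pics/t8.png

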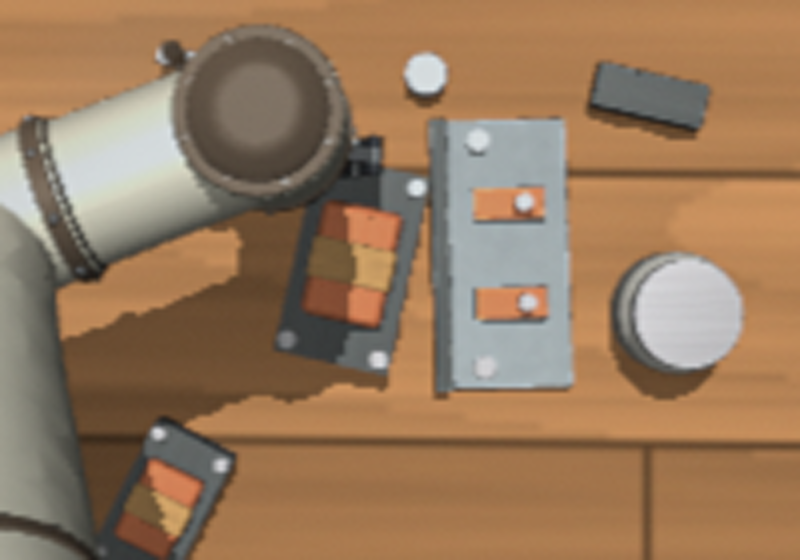

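```bash
python3 - <<'E'
from h import *
pose(FL=(428,179),FR=(387,374),RR=(275,350))
E
```

```text
stop x,y,lead [-58.7  -3.9  13. ] resid px4 3.3
{'FL': [571.0, -33.0], 'FR': [433.0, -5.0], 'RL': [587.0, 45.0], 'RR': [449.0, 73.0]}
```

Call:
apply_moves(steps=[{"hand": 0, "xyz": [3, 0, 0], "delta_rot": [0, 0, 0]}, {"hand": 0, "xyz": [6, -2, 0], "delta_rot": [0, 0, 0]}, {"hand": 0, "xyz": [6, -6, 0], "delta_rot": [0, 0, 0]}, {"hand": 0, "xyz": [6, -10, 0], "delta_rot": [0, 0, 0]}, {"hand": 0, "xyz": [5.5, -12, 0], "delta_rot": [0, 0, 0]}, {"hand": 0, "xyz": [4.5, -12, 0], "delta_rot": [0, 0, 0]}, {"hand": 0, "xyz": [3.5, -12, 0], "delta_rot": [0, 0, 0]}, {"hand": 0, "xyz": [2.8, -12, 0], "delta_rot": [0, 0, 0]}, {"hand": 0, "xyz": [2.3, -12, 0], "delta_rot": [0, 0, 0]}, {"hand": 0, "xyz": [1.8, -12.1, 0], "delta_rot": [0, 0, 0]}, {"hand": 0, "xyz": [1.3, -12.2, 0], "delta_rot": [0, 0, 0]}, {"hand": 0, "xyz": [0.8, -12.3, 0], "delta_rot": [0, 0, 0]}])

```text
clock: 12.3
position: [460.0, 69.0, 31.0]
ee_rot: [0.708, 0.706, 0.002, -0.0]
contact_force: [-5.2, 11.2, 2.9]
gripper_width: 0.2
```

```bash
python3 - <<'E'
from h import *
t=topz('t9')
goto(457,56,30,90)
E
```

```text
clock 12.35 pos [459.7  68.2  31. ] F [-2.7  6.6  2.3] w -0.3 j [ 0.5   0.42 -0.64 -0.   -0.5  -2.07]
xyz [-1.22, -0.27, 0.1] rot [0.002, -0.002, -0.002] rows 0.3003577214553653
```

View pics/t9.png

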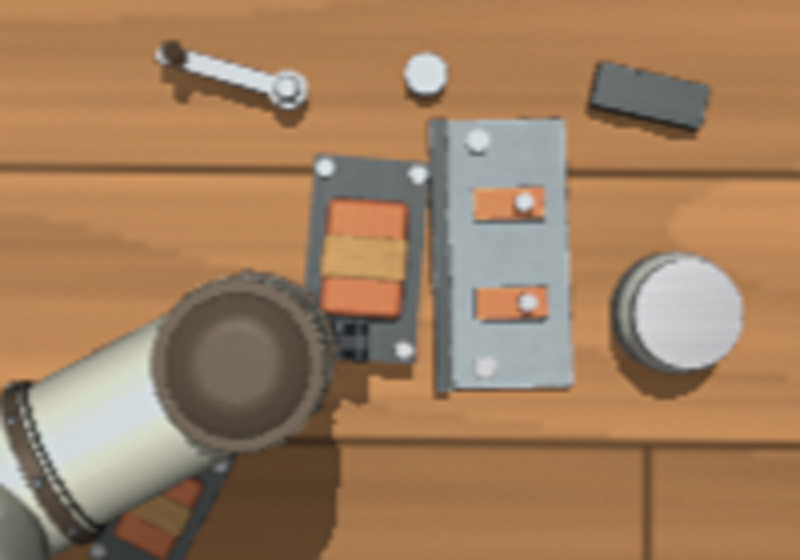

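```bash
python3 - <<'E'
from h import *
pose(FL=(429,160),FR=(414,363),RL=(314,153))
E
```

```text
stop x,y,lead [-50.3  -0.1   5.2] resid px4 1.3
{'FL': [581.0, -33.0], 'FR': [442.0, -24.0], 'RL': [586.0, 47.0], 'RR': [447.0, 56.0]}
```

Call:
apply_moves(steps=[{"hand": 0, "xyz": [-0.4, -0.1, 0], "delta_rot": [0, 0, 0]}, {"hand": 0, "xyz": [-0.8, -0.2, 0], "delta_rot": [0, 0, 0]}, {"hand": 0, "xyz": [-1.1, -0.2, 0], "delta_rot": [0, 0, 0]}, {"hand": 0, "xyz": [-1.4, -0.2, 0], "delta_rot": [0, 0, 0]}, {"hand": 0, "xyz": [-1.6, -0.2, 0], "delta_rot": [0, 0, 0]}, {"hand": 0, "xyz": [-1.6, -0.2, 0], "delta_rot": [0, 0, 0]}])

```text
clock: 12.85
position: [458.4, 55.3, 31.2]
ee_rot: [0.708, 0.706, 0.004, -0.0]
contact_force: [-8.4, 24.6, 2.0]
gripper_width: 0.3
```

```bash
python3 - <<'E'
from h import *
t=topz('t10')
goto(457,56,30,90)
E
```

```text
clock 12.9 pos [458.4  55.3  31.2] F [-10.   24.3   2.7] w -0.5 j [ 0.47  0.42 -0.65 -0.01 -0.5  -2.04]
xyz [0.07, -0.14, 0.12] rot [0.005, -0.005, -0.002] rows 0.04730961216916434
```

View pics/t10.png

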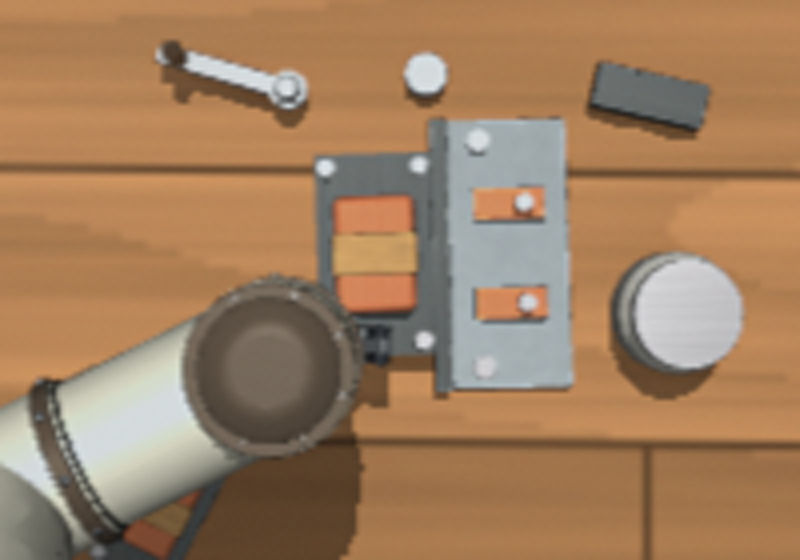

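Call:
apply_moves(steps=[{"hand": 0, "xyz": [2.5, 0, 0], "delta_rot": [0, 0, 0]}, {"hand": 0, "xyz": [4.0, 3, 0], "delta_rot": [0, 0, 0]}, {"hand": 0, "xyz": [4.0, 7, 0], "delta_rot": [0, 0, 0]}, {"hand": 0, "xyz": [3.5, 10, 0], "delta_rot": [0, 0, 0]}, {"hand": 0, "xyz": [2.5, 10, 0], "delta_rot": [0, 0, 0]}, {"hand": 0, "xyz": [1.9, 10, 0], "delta_rot": [0, 0, 0]}, {"hand": 0, "xyz": [1.5, 10, 0], "delta_rot": [0, 0, 0]}, {"hand": 0, "xyz": [1.1, 10, 0], "delta_rot": [0, 0, 0]}, {"hand": 0, "xyz": [0.8, 10, 0], "delta_rot": [0, 0, 0]}, {"hand": 0, "xyz": [0.8, 10, 0], "delta_rot": [0, 0, 0]}])

```text
clock: 13.73
position: [558.7, 63.6, 33.0]
ee_rot: [0.707, 0.707, 0.005, 0.001]
contact_force: [-2.6, 14.9, 9.5]
gripper_width: 0.2
```

```bash
python3 - <<'E'
from h import *
goto(457,56,30,90)
E
```

```text
clock 13.73 pos [558.7  63.6  33. ] F [-2.6 14.9  9.5] w 0.2 j [ 0.4   0.53 -0.4  -0.   -0.63 -1.97]
xyz [-0.75, -10.17, 0.22] rot [0.008, -0.005, 0.001] rows 2.4459074644414334
```

Call:
apply_moves(steps=[{"hand": 0, "xyz": [-0.3, 0, 0], "delta_rot": [0, 0, 0]}, {"hand": 0, "xyz": [-0.5, 0, 0], "delta_rot": [0, 0, 0]}, {"hand": 0, "xyz": [-0.7, 0, 0], "delta_rot": [0, 0, 0]}, {"hand": 0, "xyz": [-0.7, 0, 0], "delta_rot": [0, 0, 0]}])

```text
clock: 14.07
position: [560.7, 58.9, 35.1]
ee_rot: [0.706, 0.708, 0.008, 0.002]
contact_force: [-4.6, 25.1, 14.5]
gripper_width: -0.1
```

```bash
python3 - <<'E'
from h import *
t=topz('t11')
goto(457,56,30,90)
E
```

```text
clock 14.12 pos [560.6  59.   35.1] F [-3.8 24.  14.7] w 0.2 j [ 0.39  0.53 -0.4  -0.   -0.63 -1.96]
xyz [-0.26, -10.37, 0.36] rot [0.014, -0.008, 0.004] rows 2.4894940761662094
```

View pics/t11.png

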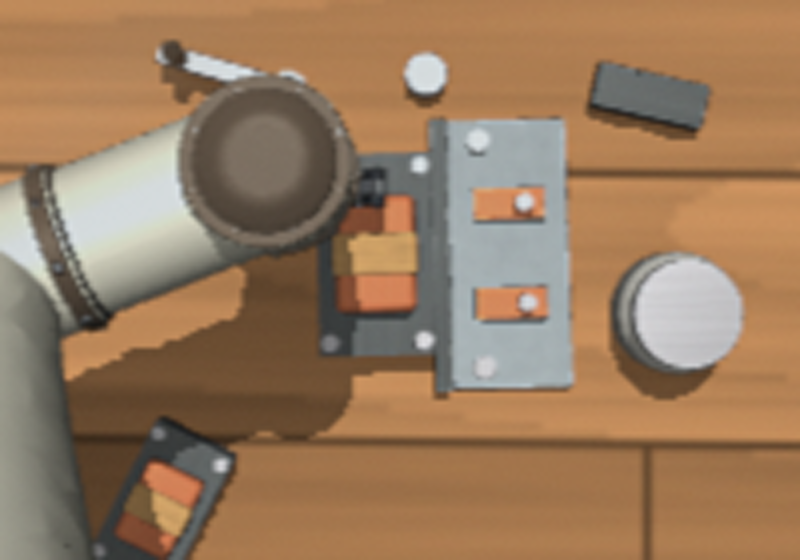

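Call:
apply_moves(steps=[{"hand": 0, "xyz": [3, 0, 0], "delta_rot": [0, 0, 0]}, {"hand": 0, "xyz": [5, 0, -3], "delta_rot": [0, 0, 0]}, {"hand": 0, "xyz": [5, 0, -7], "delta_rot": [0, 0, 0]}, {"hand": 0, "xyz": [5, 0, -11], "delta_rot": [0, 0, 0]}, {"hand": 0, "xyz": [5, 0, -15], "delta_rot": [0, 0, 0]}, {"hand": 0, "xyz": [5, 0, -19], "delta_rot": [0, 0, 0]}, {"hand": 0, "xyz": [5, 0, -20], "delta_rot": [0, 0, 0]}, {"hand": 0, "xyz": [5, 0, -20], "delta_rot": [0, 0, 0]}])

```text
clock: 14.78
position: [557.4, 102.8, 235.3]
ee_rot: [0.707, 0.707, 0.004, 0.002]
contact_force: [-1.0, 0.2, -0.7]
gripper_width: 0.0
```

```bash
python3 - <<'E'
from h import *
t=topz('t12'); w=snap('wrist','w12')
goto(457,56,30,90)
print({k:v for k,v in w.items() if k!='frame'})
f=w['frame'][20:330,0:330]
cv2.imwrite('pics/w12z.png',cv2.resize(f,None,fx=1.9,fy=1.9,interpolation=cv2.INTER_CUBIC))
for p in (t,w):
  for n in ['transformer','front_left','front_right','stop','holder_knob','holder']:
    print(n,[(np.round(d['xyz'],1).tolist(),round(d['confidence'],2)) for d in nets.pinpoint(p,n)])
E
```

```text
clock 14.88 pos [555.2 102.1 230.4] F [ 0.5  0.3 -0.5] w 0.1 j [ 0.47  0.3  -0.18 -0.   -1.09 -2.04]
xyz [-4.63, -9.8, 20.04] rot [-0.001, -0.0, -0.001] rows 5.4646984919686385
{'fx': 309.70691628693146, 'fy': 309.70691628693146, 'cx': 323.260064795658, 'cy': 195.0035617769326, 'origin': array([489.28492505, 101.59643603, 352.80677982]), 'orientation': array([0.70102883, 0.70007104, 0.09694705, 0.09518604]), 'shot': 19}
transformer [([344.6, 148.2, 3.2], 0.95), ([781.6, 24.1, 3.3], 0.92), ([521.4, 7.3, 0.6], 0.79), ([452.1, -37.2, 16.3], 0.21)]
front_left [([308.2, 202.1, 16.9], 0.84), ([586.4, -32.9, 21.7], 0.6)]
front_right [([451.2, -38.7, 17.0], 0.98), ([735.1, 87.8, 18.8], 0.89), ([400.8, 155.4, 14.7], 0.73)]
stop [([518.2, -33.0, 2.5], 0.7)]
holder_knob [([652.3, 142.5, 47.6], 0.62)]Traceback (most recent call last):
  File "<stdin>", line 9, in <module>
ValueError: it knows: driver, flux_tin, front_left, front_right, holder_knob, jaw_bar, paint_brush, slug, spanner, spray_can, stop, stop_diag, transformer
```

View pics/t12.png

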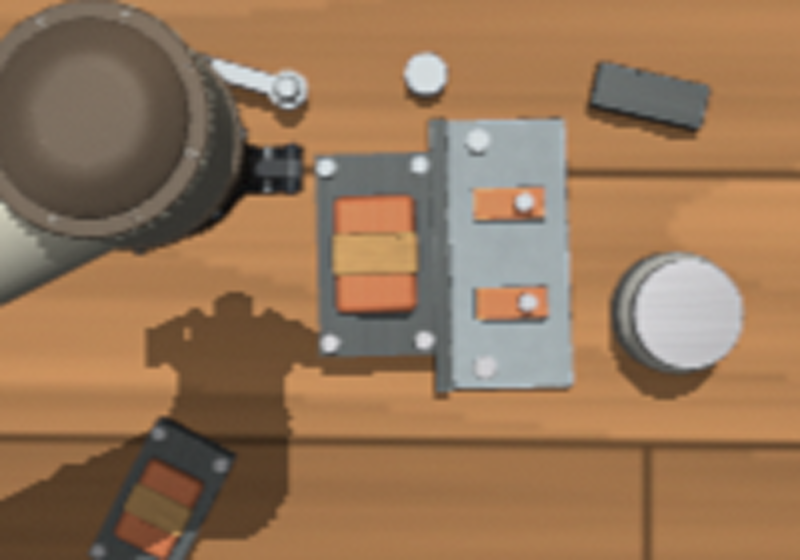

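View pics/w12.png

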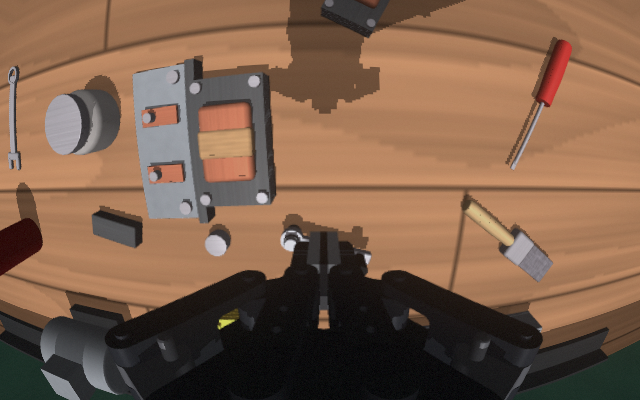

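```bash
python3 - <<'E'
from h import *
q=lambda u,v,z: onplane(T0,u/4+230,v/4+150,z).round(1)
print('knob top',q(172,52,64),'mid',q(172,52,47)); print('post',q(288,88,35))
print('pivot by stop',O-98*ex+118*ey)
sc=dict(fx=411.1373191910076,fy=411.1373191910076,cx=314.1397588539936,cy=203.81688824745436,origin=np.array([1213.25230392,-23.2484559,1032.16247945]),orientation=np.array([0.6883739,0.66554519,-0.19971134,-0.2081018]))
f=cv2.imread('pics/scene0.png')[205:250,320:385]
cv2.imwrite('pics/s0z.png',cv2.resize(f,None,fx=10,fy=10,interpolation=cv2.INTER_CUBIC))
for a in (1.7,1.75,1.8,1.85):
    pv=O-98*ex+118*ey; k=pv+80*(-np.cos(a)*ey-np.sin(a)*ex); print(a,k.round(1))
    for z in (30,64):
        u,v=proj(sc,[*k,z]); print('  scene10',((u-320)*10).round(0),((v-205)*10).round(0)); u,v=proj(T0,[*k,z]); print('  top4',((u-230)*4).round(0),((v-150)*4).round(0))
pose(FL=(430,152),FR=(437,354),RL=(314,156),RR=(320,356))
E
```

```text
knob top [651.1 142.1  64. ] mid [653.7 144.5  47. ]
post [631.   65.3  35. ]
pivot by stop [630.89422341  62.55529775]
1.7 [639.1 142.1]
  scene10 452.0 239.0
  top4 178.0 76.0
  scene10 465.0 177.0
  top4 172.0 70.0
1.75 [643.1 141.6]
  scene10 452.0 252.0
  top4 179.0 71.0
  scene10 465.0 190.0
  top4 173.0 64.0
1.8 [647.  140.9]
  scene10 451.0 264.0
  top4 180.0 65.0
  scene10 464.0 202.0
  top4 174.0 58.0
1.85 [650.9 140. ]
  scene10 449.0 276.0
  top4 182.0 60.0
  scene10 462.0 215.0
  top4 175.0 52.0
stop x,y,lead [-42.3   2.1  -0.8] resid px4 2.4
{'FL': [588.0, -33.0], 'FR': [448.0, -39.0], 'RL': [585.0, 47.0], 'RR': [445.0, 41.0]}
```

View pics/s0z.png

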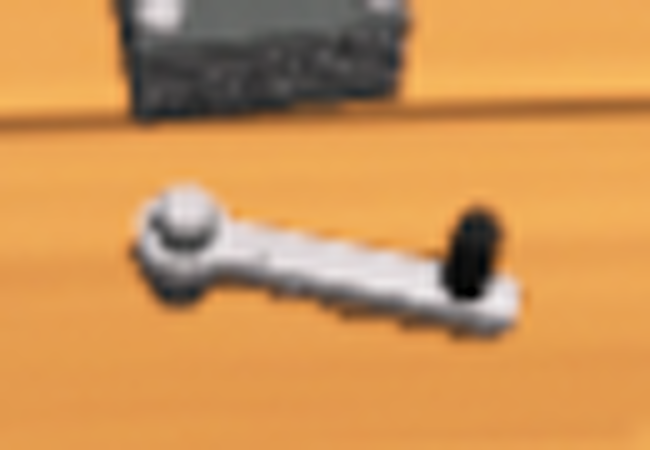

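Call:
apply_moves(steps=[{"hand": 0, "xyz": [2, 4, 0], "delta_rot": [0, 0, 0]}, {"hand": 0, "xyz": [4, 8, 0], "delta_rot": [0, 0, 0]}, {"hand": 0, "xyz": [4, 12, 0], "delta_rot": [0, 0, 0]}, {"hand": 0, "xyz": [4, 13.7, 3], "delta_rot": [0, 0, 0]}, {"hand": 0, "xyz": [4, 13.7, 7], "delta_rot": [0, 0, 0]}, {"hand": 0, "xyz": [4, 13.7, 11], "delta_rot": [0, 0, 0]}, {"hand": 0, "xyz": [4, 13.7, 15], "delta_rot": [0, 0, 0]}, {"hand": 0, "xyz": [4, 13.7, 17], "delta_rot": [0, 0, 0]}, {"hand": 0, "xyz": [4, 13.7, 17], "delta_rot": [0, 0, 0]}, {"hand": 0, "xyz": [4, 13.7, 17], "delta_rot": [0, 0, 0]}])

```text
clock: 15.97
position: [692.8, 142.2, 58.7]
ee_rot: [0.707, 0.707, -0.002, -0.0]
contact_force: [0.5, -0.1, 0.8]
gripper_width: -0.2
```

```bash
python3 - <<'E'
from h import *
w=snap('wrist','w13')
goto(672,142,60,90)
goto(592,125,60,90)
E
```

```text
clock 16.02 pos [694.2 142.8  61.3] F [ 0.3 -0.2  1.5] w 0.2 j [ 0.43  0.69  0.02  0.   -0.9  -2.  ]
xyz [-0.08, -2.22, 0.13] rot [0.001, 0.001, 0.001] rows 0.5327613588857999
clock 16.02 pos [694.2 142.8  61.3] F [ 0.3 -0.2  1.5] w 0.2 j [ 0.43  0.69  0.02  0.   -0.9  -2.  ]
xyz [-1.77, -10.22, 0.12] rot [0.001, 0.001, 0.001] rows 2.4870300489928914
```

View pics/w13.png

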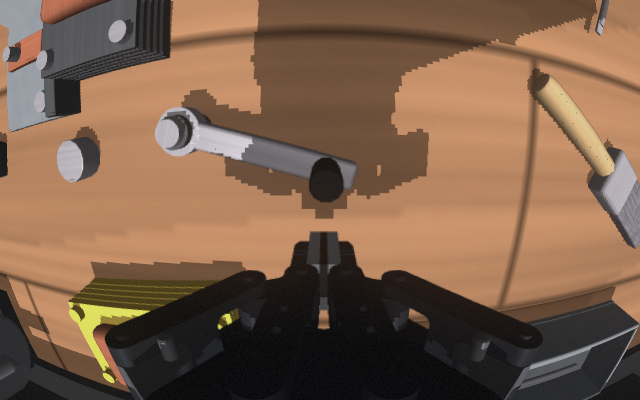

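Call:
apply_moves(steps=[{"hand": 0, "xyz": [0, -1.5, 0], "delta_rot": [0, 0, 0]}, {"hand": 0, "xyz": [0, -2.4, 0], "delta_rot": [0, 0, 0]}, {"hand": 0, "xyz": [0, -3.4, 0], "delta_rot": [0, 0, 0]}, {"hand": 0, "xyz": [0, -4.4, 0], "delta_rot": [0, 0, 0]}, {"hand": 0, "xyz": [-0.1, -5.4, 0], "delta_rot": [0, 0, 0]}, {"hand": 0, "xyz": [-0.2, -6.4, 0], "delta_rot": [0, 0, 0]}, {"hand": 0, "xyz": [-0.5, -7.2, 0], "delta_rot": [0, 0, 0]}, {"hand": 0, "xyz": [-0.8, -8.0, 0], "delta_rot": [0, 0, 0]}, {"hand": 0, "xyz": [-1.1, -8.8, 0], "delta_rot": [0, 0, 0]}, {"hand": 0, "xyz": [-1.5, -9.5, 0], "delta_rot": [0, 0, 0]}, {"hand": 0, "xyz": [-1.8, -10.0, 0], "delta_rot": [0, 0, 0]}, {"hand": 0, "xyz": [-1.8, -10.0, 0], "delta_rot": [0, 0, 0]}])

```text
clock: 17.02
position: [592.7, 123.7, 61.3]
ee_rot: [0.707, 0.707, -0.0, 0.0]
contact_force: [1.0, 0.1, 0.9]
gripper_width: 0.4
```

```bash
python3 - <<'E'
from h import *
w=snap('wrist','w14')
goto(592,125,60,90)
E
```

```text
clock 17.07 pos [592.7 124.   60.8] F [ 1.8 -0.3  0.8] w 0.1 j [ 0.47  0.55 -0.26 -0.   -0.76 -2.04]
xyz [0.1, -0.07, 0.08] rot [-0.001, 0.0, -0.001] rows 0.03496783249273265
```

View pics/w14.png

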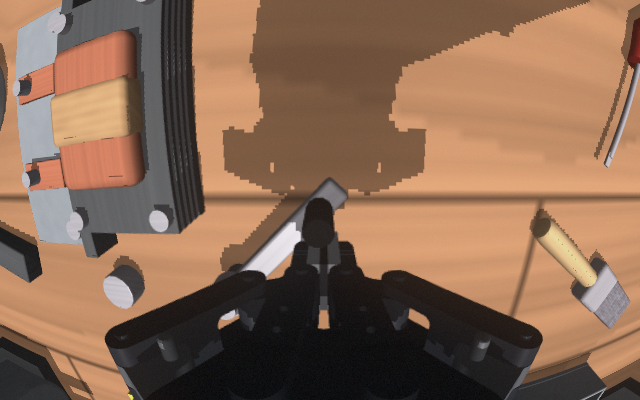

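Call:
apply_moves(steps=[{"hand": 0, "xyz": [0.3, 1.2, 0], "delta_rot": [0, 0, 0]}, {"hand": 0, "xyz": [3.8, 1.2, 0], "delta_rot": [0, 0, 0]}, {"hand": 0, "xyz": [4.0, -1.0, 0], "delta_rot": [0, 0, 0]}, {"hand": 0, "xyz": [3.4, -2.4, 0], "delta_rot": [0, 0, 0]}, {"hand": 0, "xyz": [1.9, -2.4, 0], "delta_rot": [0, 0, 0]}, {"hand": 0, "xyz": [0.6, -2.7, 0], "delta_rot": [0, 0, 0]}, {"hand": 0, "xyz": [-0.3, -3.2, 0], "delta_rot": [0, 0, 0]}, {"hand": 0, "xyz": [-1.3, -3.6, 0], "delta_rot": [0, 0, 0]}, {"hand": 0, "xyz": [-2.3, -3.9, 0], "delta_rot": [0, 0, 0]}, {"hand": 0, "xyz": [-3.3, -4.1, 0], "delta_rot": [0, 0, 0]}, {"hand": 0, "xyz": [-4.0, -4.1, 0], "delta_rot": [0, 0, 0]}, {"hand": 0, "xyz": [-4.4, -4.1, 0], "delta_rot": [0, 0, 0]}])

```text
clock: 18.07
position: [543.5, 81.0, 58.1]
ee_rot: [0.71, 0.705, -0.006, -0.007]
contact_force: [-26.1, 33.4, 8.8]
gripper_width: -0.1
```

```bash
python3 - <<'E'
from h import *
w=snap('wrist','w15')
goto(551,78,60,90)
E
```

```text
clock 18.12 pos [543.4  81.5  58.2] F [-23.4  22.    8. ] w 0.0 j [ 0.44  0.49 -0.39 -0.01 -0.71 -2.01]
xyz [-0.34, 0.76, -0.2] rot [-0.018, -0.002, -0.007] rows 0.20484298921786742
```

View pics/w15.png

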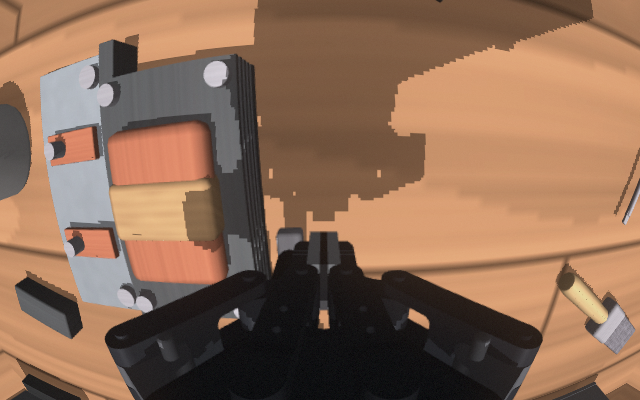

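Call:
apply_moves(steps=[{"hand": 0, "xyz": [0.8, -0.3, 0], "delta_rot": [0, 0, 0]}, {"hand": 0, "xyz": [2.5, -0.3, 0], "delta_rot": [0, 0, 0]}, {"hand": 0, "xyz": [5, 0, 0], "delta_rot": [0, 0, 0]}, {"hand": 0, "xyz": [8, 0, -2], "delta_rot": [0, 0, 0]}, {"hand": 0, "xyz": [10, 0, -6], "delta_rot": [0, 0, 0]}, {"hand": 0, "xyz": [12, 0, -10], "delta_rot": [0, 0, 0]}, {"hand": 0, "xyz": [13, 0, -14], "delta_rot": [0, 0, 0]}, {"hand": 0, "xyz": [13, 0, -17], "delta_rot": [0, 0, 0]}, {"hand": 0, "xyz": [13, 0, -17], "delta_rot": [0, 0, 0]}, {"hand": 0, "xyz": [13, 0, -17], "delta_rot": [0, 0, 0]}])

```text
clock: 18.95
position: [553.2, 210.8, 232.9]
ee_rot: [0.707, 0.707, 0.002, 0.0]
contact_force: [-0.6, -0.3, -0.9]
gripper_width: 0.0
```

```bash
python3 - <<'E'
from h import *
w=snap('wrist','w16'); topz('t16'); s=snap('scene','s16')
f=s['frame'][130:300,200:420]
cv2.imwrite('pics/s16z.png',cv2.resize(f,None,fx=3.5,fy=3.5,interpolation=cv2.INTER_CUBIC))
goto(551,78,60,90)
E
```

```text
clock 19.1 pos [551.6 209.5 228.8] F [-0.1 -0.1 -1.2] w 0.1 j [ 0.64  0.35 -0.11 -0.   -1.11 -2.21]
xyz [-13.12, 0.02, 16.9] rot [-0.004, 0.002, -0.002] rows 5.13180873096272
```

View pics/t16.png

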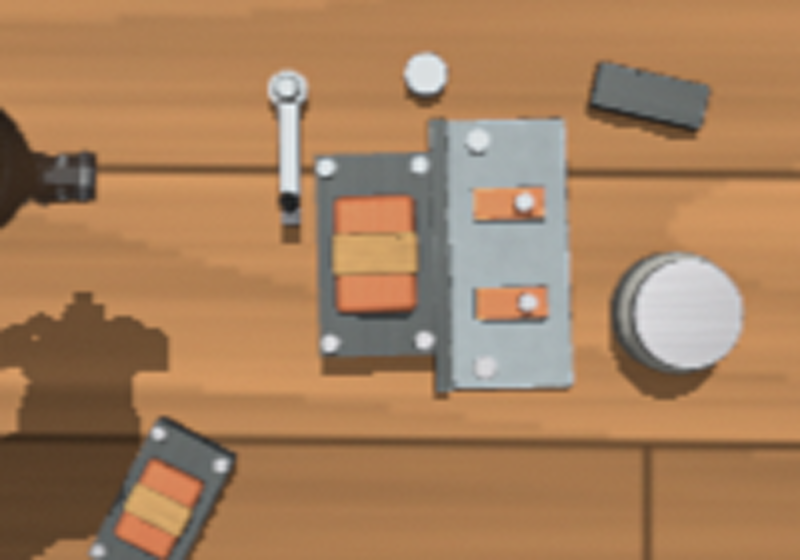

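View pics/s16z.png

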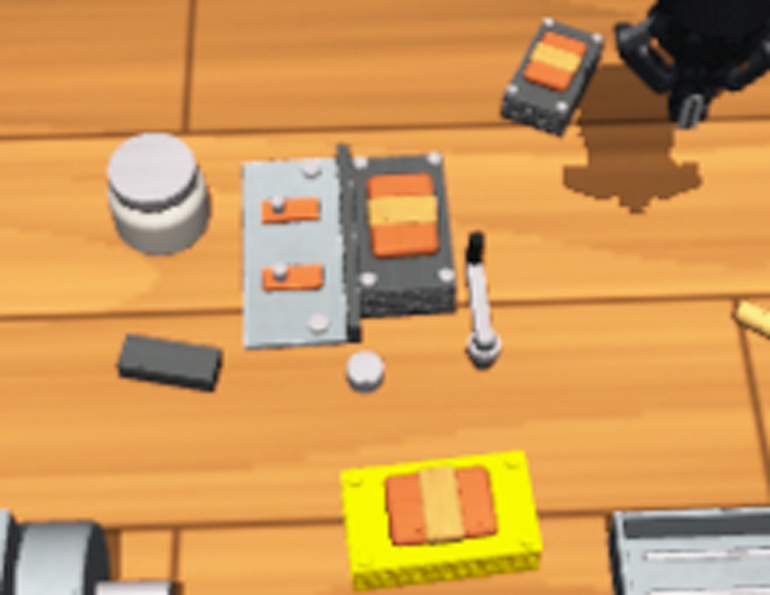

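View pics/w16.png

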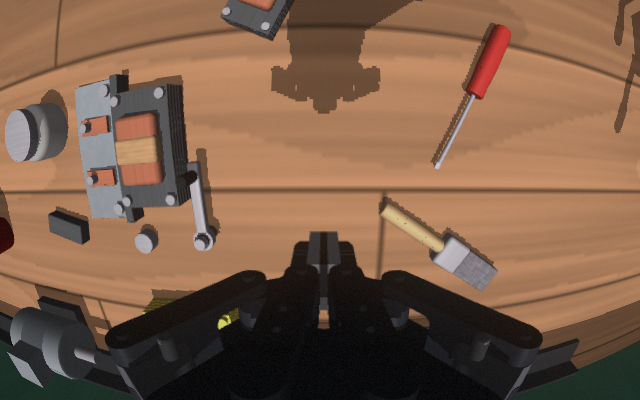

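The top view shows the transformer against the bar and the hold-in arm parallel behind it, from (287,88) to (291,225). I'm taking a closer look at the seam.

Call:
apply_moves(steps=[{"hand": 0, "xyz": [-22, 3.4, 0], "delta_rot": [0, 0, 0]}, {"hand": 0, "xyz": [-22, 3.4, 0], "delta_rot": [0, 0, 0]}, {"hand": 0, "xyz": [-22, 3.4, 0], "delta_rot": [0, 0, 0]}, {"hand": 0, "xyz": [-22, 3.4, 0], "delta_rot": [0, 0, 0]}, {"hand": 0, "xyz": [-22, 3.4, 0], "delta_rot": [0, 0, 0]}, {"hand": 0, "xyz": [-22, 3.4, 2], "delta_rot": [0, 0, 0]}, {"hand": 0, "xyz": [-22, 3.4, 5], "delta_rot": [0, 0, 0]}, {"hand": 0, "xyz": [-22, 3.4, 8], "delta_rot": [0, 0, 0]}, {"hand": 0, "xyz": [-22, 3.4, 8], "delta_rot": [0, 0, 0]}, {"hand": 0, "xyz": [-22, 3.4, 8], "delta_rot": [0, 0, 0]}])

```text
clock: 19.93
position: [584.8, -10.3, 148.2]
ee_rot: [0.707, 0.707, -0.003, -0.002]
contact_force: [0.7, 0.4, 0.4]
gripper_width: 0.0
```

```bash
python3 - <<'E'
from h import *
w=snap('wrist','w17'); print({k:v for k,v in w.items() if k!='frame'})
f=w['frame'][60:270,210:430]
cv2.imwrite('pics/w17z.png',cv2.resize(f,None,fx=2.8,fy=2.8,interpolation=cv2.INTER_CUBIC))
E
```

```text
{'fx': 309.70691628693146, 'fy': 309.70691628693146, 'cx': 323.260064795658, 'cy': 195.0035617769326, 'origin': array([519.23038638, -10.6125785 , 269.32410739]), 'orientation': array([0.70129737, 0.7007034 , 0.0922298 , 0.09322232]), 'shot': 26}
```

View pics/w17.png

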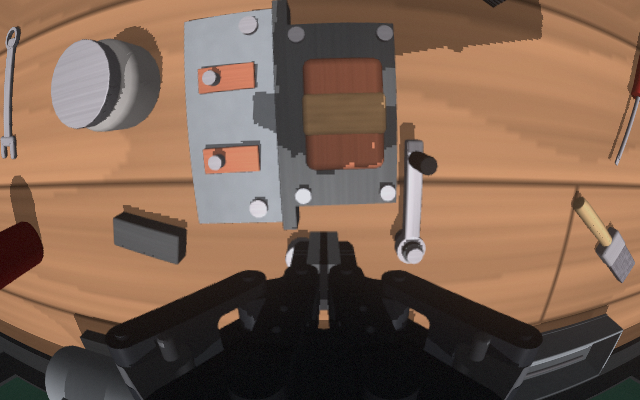

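View pics/w17z.png

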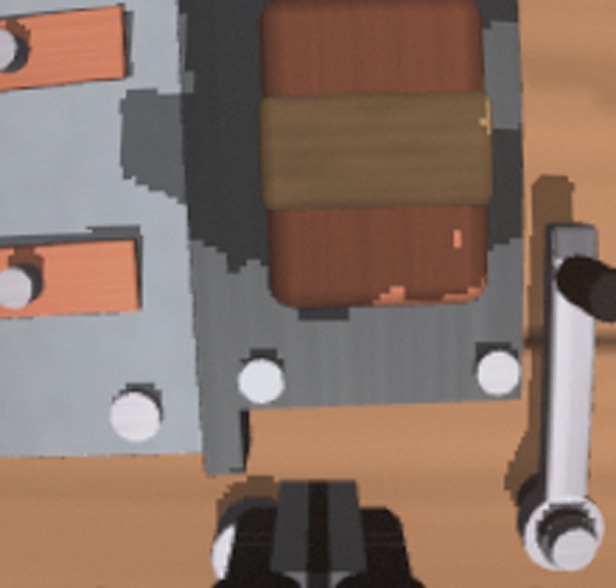

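```bash
python3 - <<'E'
from h import *
w=dict(fx=309.70691628693146,cx=323.260064795658,cy=195.0035617769326,origin=np.array([519.23038638,-10.6125785,269.32410739]),orientation=np.array([0.70129737,0.7007034,0.0922298,0.09322232]))
f=cv2.imread('pics/w17.png')
for n,(x0,y0,x1,y1) in {'a':(265,0,405,90),'b':(265,150,405,240)}.items():
    cv2.imwrite(f'pics/w17{n}.png',cv2.resize(f[y0:y1,x0:x1],None,fx=5.5,fy=5.5,interpolation=cv2.INTER_CUBIC))
E
```

```text
(no output)
```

View pics/w17a.png

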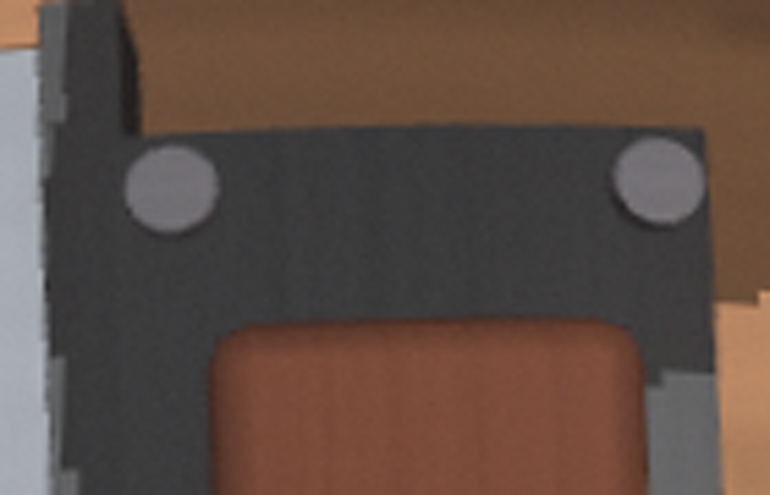

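View pics/w17b.png

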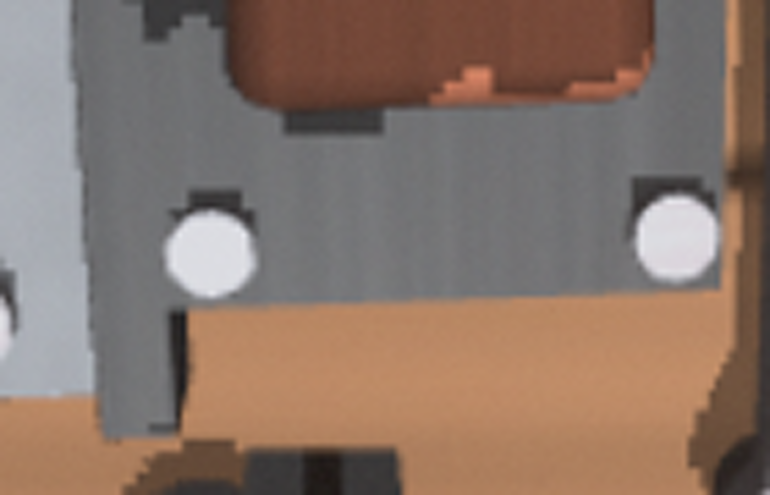

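```bash
python3 - <<'E'
from h import *
w=dict(fx=309.70691628693146,cx=323.260064795658,cy=195.0035617769326,origin=np.array([519.23038638,-10.6125785,269.32410739]),orientation=np.array([0.70129737,0.7007034,0.0922298,0.09322232]))
def ang(a,b): d=b-a; return np.degrees(np.arctan2(d[1],d[0])).round(2)
RR=fish(w,393,23.6,40);RL=fish(w,396.3,202.7,40)
B1=fish(w,287.2,23.6,28);B2=fish(w,296.1,206.4,28)
print(RR,RL,ang(RR,RL)); print(B1,B2,ang(B1,B2))
n=np.array([np.sin(PHI),-np.cos(PHI)])
for c in (RR,RL):
    t=(c-B1)[:2]; e=(B2-B1)[:2]/np.linalg.norm((B2-B1)[:2]); print('dist rear corner to bar',abs(e[0]*t[1]-e[1]*t[0]))
a,b=(173,218),(659,180); S=[fish(w,265+171/5.5,190/5.5,42),fish(w,265+210/5.5,150+254/5.5,42),fish(w,265+659/5.5,180/5.5,42),fish(w,265+677/5.5,150+238/5.5,42)]
print('screws',ang(S[0],S[1]),ang(S[2],S[3]),[s.round(1) for s in S])
E
```

```text
[448.52421568  41.21849553  40.        ] [587.28782552  46.48119404  40.        ] 2.17
[446.44691202 -38.83005464  28.        ] [593.84526667 -33.20427039  28.        ] 2.19
dist rear corner to bar 79.91108178464248
dist rear corner to bar 79.87758457621149
screws 2.04 2.14 [array([459.6, -30.6,  42. ]), array([581.4, -26.3,  42. ]), array([457. ,  34.4,  42. ]), array([579.1,  39. ,  42. ])]
```

```bash
python3 - <<'E'
from h import *
w=dict(fx=309.70691628693146,cx=323.260064795658,cy=195.0035617769326,origin=np.array([519.23038638,-10.6125785,269.32410739]),orientation=np.array([0.70129737,0.7007034,0.0922298,0.09322232]))
Z=lambda u,v,z: fish(w,u/2.8+210,v/2.8+60,z)
# arm top face edges z=30
for a,b in (((549,228),(541,480)),((595,228),(588,480))):
    A,B=Z(*a,30),Z(*b,30); d=B-A; print(A.round(1),B.round(1),np.degrees(np.arctan2(d[1],d[0])))
p=snap('top'); 
for n in ['slug','jaw_bar','flux_tin','spray_can','holder_knob']:
    print(n,[(np.round(d['xyz']).tolist(),round(d['confidence'],2)) for d in nets.pinpoint(p,n)][:1])
E
```

```text
[539.9  54.5  30. ] [615.8  56.9  30. ] 1.8423465152344956
[539.4  68.3  30. ] [616.1  72.1  30. ] 2.8509011315698936
slug []
jaw_bar [([633.0, -188.0, 0.0], 0.87)]
flux_tin [([476.0, -204.0, 0.0], 0.77)]
spray_can [([661.0, -428.0, 0.0], 0.9)]
holder_knob [([551.0, 63.0, 47.0], 0.4)]
```

The hold-in arm lies at 1.8–2.9° and the bar at 2.2°, so it is closed. The transformer's rear corners are both 79.9 mm from the bar face, so it is seated flat. I'm handing the job in.

```bash
python3 -c "
from h import *
print(workorder.job_done()); print(telemetry.read_state()['clock'])"
```

```text
the job is handed in; nothing more can be done
None
the job is handed in; nothing more can be done
```

The transformer is flat against the stop bar and locked in by the hold-in arm. I handed the job in at about 20 s of the 67 s allowed, with the arm clear of everything. No verdict was reported.

- **Walk:** I pushed low with the shut fingers on the back corners in turn. By the overhead camera, the left end led by about 21°, then the right by 13°, then the left by 13°. A right push and a left push (about 25 N each) then seated it.
- **Hold-in arm:** I swung it by its knob in two pushes until it met its end stop. The wrist force reached about 43 N there (limit 120 N), all through the fingertips.

**Last checks:**
- **Seating:** the wrist camera puts both rear corners 79.9 mm from the bar face; the slab is 80 mm deep. Back edge and bar both lie at 2.2°, so the transformer is square to the bar. It is within the bar's ends at both sides (x 448–588 against about 420–610 mm).
- **Hold-in arm:** its two edges read 1.8° and 2.9° against the bar's 2.2°, so it is closed. The knob measured about (551, 63) mm against an expected (551, 61).
- **Other things:** the jaw bar, flux tin and spray can still measure where they were, within a few mm. In the last network check the slug was not reported, but the pictures show it unmoved. I judged the rest only by eye.

**Disagreements:** the cameras differed by up to about 5 mm on the bar's position and about 1° on its angle. An earlier overhead fit gave the transformer 0.8° off square. I relied on the closer wrist view, which measured the transformer and the bar in one picture.

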